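# Lower the telescoping bowl stand and fill it with milling balls

## Robot

A 6-joint arm with a two-finger parallel gripper is mounted at the origin on the work surface. World frame = base frame: x ahead of the robot, y to its left, z up, the work surface at z = 0. Lengths are in m, angles in degrees, forces in N, time in s.
With the tool pointing down it reaches from about 0.375 to 0.9 m from the base axis. Payload 3.1 kg.
Tool frame: the origin (TCP) lies at the very end of the fingers, on their centre line; the grasp point (between the pads) lies 19 mm behind it; z points along the fingers, y is the direction in which the jaws open and shut (so a half turn about z gives the same grasp; the last joint's range is limited). The gripper opens to 87 mm and grips with 3 to 60 N. Pads are 19 mm wide; open, the fingers measure 117 mm over their backs; the gripper's body (75 mm by 190 mm) begins 51 mm behind the grasp point.
Start: joints at [-85.056, 30.224, 82.088, -0, 67.689, -10.227], TCP at [0.164, -0.603, 0.223] pointing down, gripper open.
Joint ranges: [-176.69, 176.69], [-43.24, 126.21], [12.49, 139.97], [-82, 262], [0, 151.66], [-163.58, 163.58]. Speed limits (degrees/s): [159.86, 159.86, 180, 180, 180, 180].

## Interface

Orientations are given as a 3x3 rotation matrix whose columns are the frame's x, y, z axes.
In Python, from rig import readout, capture, camera_model, bot, spot_in, regions_of gives the robot as it stands.
- The arm moves only by the tool send_rows, never from a script. Its argument "moves" is a list that holds one entry, the list of rows, each a list of 7 numbers: the turn, a rotation vector about the tool's x, y, z in degrees, then the shift along the tool's x, y, z in cm, then the opening, from -1 (shut) to 1 (fully open). A call has exactly 5 rows; each row shifts and turns the commanded pose from where the row before left it, along the tool's axes as they then stand; what a row does not reach is not made up. A row lasts 1/10 s, in which the tool goes at most 50 mm and 8.59 degrees, less where a joint would pass 70% of its speed; a pose out of reach is approached as far as the arm can. A call with a gripper value outside its range is refused whole. The fingers move at their own pace and stop on an object; the grip force is fixed at half the most. Time passes only in rows, so rows that do not move let the fingers close, or fill a call up. It gives the time, the measured TCP pose, the force and the opening at its end, in the units of the state.
- readout.read_state(): the state, without advancing time (a new reading comes with each control period).
- capture(name): name is "side" or "top"; returns the picture (420x560x3 uint8, blue, green, red); there is no depth.
- camera_model(name): a dict with "camera_matrix" (3x3 intrinsics, pixels), "pose" (4x4, takes a point from camera to world coordinates). Camera axes: x right, y up, looking along -z (the intrinsics and any distortion apply to the point x, -y, -z); pixel columns grow to the right and rows downward; lengths in m; the calibration is good to about 2 mm. A picture is of the moment at which its call begins. camera_model takes no time and is no camera call.
- bot.hand_in(): hands the job in, once; it reports no verdict.
Trained networks look in the newest picture that a camera, given by its name, has taken for a name from the list of things; names that differ only in an ending like _2 or _b are one class to them, and where a whole thing is asked for, a point or a joint stands for the part that bears it (a point fixed in the world has none). Each returns a list of dicts, best first, with "p" (0 to 1); they miss things now and then, are a little off and sometimes report something else, mostly with a low value. They report only what shows in the picture. A call takes as long as a camera call.
- spot_in(camera, thing): "location" ([x, y, z] in m, in world coordinates, good to about 4 mm: the middle of the surface that is visible of it).
- regions_of(camera, thing): "mask" (420x560 bool, what is visible of it).
The state is a dict: "time_s": time; "joint_positions": joint angles; "qvel": joint speeds; "tau": joint torques, N m; "position": TCP position; "tcp_rot": TCP orientation; "force": force on the tool from outside, world axes, zero at the start; "moment": the same for the moment, N m; "opening": opening from 0.0 (shut) to 1.0 (fully open).
Only numpy, scipy, OpenCV 4.12 (cv2) and the standard library are available. Lean on these libraries where they do the work, as an engineer would, in place of code of your own. Each camera call takes 0.05 s, during which the arm holds its last target. There are 200 camera calls.

## Task

Get the bowl stand ready for the mill: push its telescoping tubes fully home, the thin steel inner tube into the middle tube first and only then the middle tube into the blue outer tube. Then pour all eight white milling balls from the green square jar into the steel bowl on top of the lowered stand, and leave the empty jar standing upright in the middle of the black mat. Do not shift or knock over the other things on the bench.

Things in the scene. Friction and masses are not known exactly. Their poses are not given: they have to be found in the camera images.
- stand: Telescoping bowl stand, fixed to the bench: grey round foot 140 mm across, on it an upright blue outer tube 60 mm in diameter with a black collar 68 mm across whose top is 80 mm above the bench. Origin: centre of the foot's underside, on the bench, on the tubes' upright axis. Its yaw means nothing.
- middle_tube (a joint): How far the aluminium middle tube (50 mm diameter, orange collar on its top 60 mm across and 12 mm high) is drawn up out of the blue outer tube, in m: 0 fully home (orange collar resting on the black collar), at most 0.07. It slides straight down against about 14 N of friction, which holds it wherever it is left.
- inner_tube (a joint): How far the thin steel inner tube (36 mm diameter), with the bowl fixed on its top, is drawn up out of the middle tube, in m: 0 fully home (bowl's underside resting on the orange collar), at most 0.07. It slides straight down against about 6 N of friction, which holds it wherever it is left. So pressing straight down inside the bowl sinks the inner tube first and, once that is home, pressing on sinks the middle tube; pressing the orange collar moves the middle tube.
- bowl_floor (a point): Centre of the inner floor of the round steel bowl that is fixed on the inner tube. The inner floor is flat, about 90 mm across; the wall flares to a rim 130 mm across outside (wall 3 mm), 41 mm above this point; the bowl's underside is 4 mm below this point. With both tubes home this point is 96 mm above the bench, the rim 137 mm. z is up.
- collar (a point): Centre of the top face of the middle tube's orange collar: 92 mm above the bench when the middle tube is home.
- jar: Loose green square plastic jar, open at the top, no lid: 58 x 58 mm outside and 74 mm high, walls and base 4 mm, about 0.12 kg empty, flat sides along its x and y axes. Origin: centre of its underside; z towards its mouth. It stands on the bench and holds the eight balls in two layers, filled to about 48 mm above its underside.
- ball0: White ceramic milling ball, 22 mm in diameter, 20 g, in the jar at the start. Origin: its centre.
- ball1: White ceramic milling ball, 22 mm in diameter, 20 g, in the jar at the start. Origin: its centre.
- ball2: White ceramic milling ball, 22 mm in diameter, 20 g, in the jar at the start. Origin: its centre.
- ball3: White ceramic milling ball, 22 mm in diameter, 20 g, in the jar at the start. Origin: its centre.
- ball4: White ceramic milling ball, 22 mm in diameter, 20 g, in the jar at the start. Origin: its centre.
- ball5: White ceramic milling ball, 22 mm in diameter, 20 g, in the jar at the start. Origin: its centre.
- ball6: White ceramic milling ball, 22 mm in diameter, 20 g, in the jar at the start. Origin: its centre.
- ball7: White ceramic milling ball, 22 mm in diameter, 20 g, in the jar at the start. Origin: its centre.
- mat: Black rubber mat, 130 x 130 mm and 4 mm thick, fixed flat on the bench, sides along its x and y axes. Origin: centre of its underside.
- tape_roll: Bystander: cardboard tape roll lying flat, 72 mm across, 22 mm high, loose. Origin: centre of its underside. Leave it alone.
- glass_dish: Bystander: small glass dish, 68 mm across, 30 mm high, loose. Origin: centre of its underside. Leave it alone.
- screwdriver: Bystander: screwdriver lying on the bench along its x axis, about 200 mm long. Leave it alone.
- wash_bottle: Bystander: white wash bottle with a red cap, 60 mm across, 170 mm high, standing loose. Origin: centre of its underside. Leave it alone.
- amber_bottle: Bystander: amber glass bottle with a blue cap, 66 mm across, 160 mm high, standing loose. Origin: centre of its underside. Leave it alone.

How it is judged (in metres and radians):
On the way, in this order (a step that is already met when the one before it is completed fails the run):
1. the inner tube is pushed home in the middle tube (value of joint inner_tube below 0.004 m).
2. then the middle tube is pushed home as well, the inner one still home (value of joint each of inner_tube, middle_tube below 0.004 m), for 0.2 s.
3. then all eight balls lie in the bowl, both tubes home (all of step 2 and horizontal distance between each of ball0, ball1, ball2, ball3, ball4, ball5, ball6, ball7 and bowl_floor below 0.058 m and z of ball0 in the frame of bowl_floor between 0.004 and 0.045 m and z of ball1 in the frame of bowl_floor between 0.004 and 0.045 m and z of ball2 in the frame of bowl_floor between 0.004 and 0.045 m and z of ball3 in the frame of bowl_floor between 0.004 and 0.045 m and z of ball4 in the frame of bowl_floor between 0.004 and 0.045 m and z of ball5 in the frame of bowl_floor between 0.004 and 0.045 m and z of ball6 in the frame of bowl_floor between 0.004 and 0.045 m and z of ball7 in the frame of bowl_floor between 0.004 and 0.045 m), for 0.2 s.
At the end, for the whole second after the job is handed in: Both tubes are home (each within 4 mm), all eight balls lie at rest in the bowl, and the empty jar stands at rest and upright (within 0.1 rad) on the mat, its centre within 40 mm of the mat's centre (all of step 3 and linear speed of each of ball0, ball1, ball2, ball3, ball4, ball5, ball6, ball7 below 0.05 m/s and angle between jar's own z axis and vertical below 0.1 rad and horizontal distance between jar and mat below 0.04 m and z of jar in the frame of mat between 0 and 0.009 m and linear speed of jar below 0.03 m/s); the robot touches nothing.
It fails at once if the middle tube is moved (over 10 mm) before the inner tube is home (within 6 mm) (value of joint inner_tube above 0.006 m and distance of collar from where it was at the start of the episode above 0.01 m).
It fails at once if a bystander is shifted by more than 40 mm or knocked over (distance of any of tape_roll, glass_dish, screwdriver, wash_bottle, amber_bottle from where it was at the start of the episode above 0.04 m or angle between any of wash_bottle, amber_bottle, glass_dish, tape_roll's own z axis and vertical above 0.4 rad).
It also fails if it takes over 72 s, if anything falls off the work surface, if the arm or the gripper's body presses on something with over 40 N, if the wrist force passes 120 N, or if a joint passes its speed limit or range.

## Working session

There is one attempt and no reset: what is moved stays moved. The work goes in short steps, Python scripts to look and compute and a tool call to move; the robot and the scene stay as the last step left them, time stands still between calls to the robot, and variables do not carry over. Pictures are saved under pics/ and viewed, about 8 in all and at most 12, crops included, and the job is handed in when it is done.

Besides the shell and the picture viewer there is one more tool, called by a JSON object that holds its "fn" and its "kwargs". send_rows: Moves the arm, as the interface text tells. Its arguments: {"type":"object","properties":{"moves":{"type":"array","items":{"type":"array","items":{"type":"array","items":{"type":"number"}}}}},"required":["moves"]}

```bash
mkdir -p pics; ls; python3 - <<'E'
from rig import *
import cv2,numpy as np
s=readout.read_state();print({k:np.round(v,3).tolist() for k,v in s.items()})
a=capture("side");b=capture("top")
cv2.imwrite("pics/a.png",a);cv2.imwrite("pics/b.png",b)
for c in("side","top"):
  m=camera_model(c);print(c,np.round(m["camera_matrix"],1).tolist(),np.round(m["pose"],3).tolist())
  for t in["stand","middle_tube","inner_tube","bowl_floor","collar","jar","ball0","mat","tape_roll","glass_dish","screwdriver","wash_bottle","amber_bottle"]:
    try:print(t,[(np.round(d["location"],3).tolist(),round(d["p"],2)) for d in spot_in(c,t)[:2]])
    except Exception as e:print(t,e)
E
```

```text
pics
{'time_s': 0.0, 'joint_positions': [-85.055, 30.279, 82.156, -0.001, 67.686, -10.227], 'qvel': [-0.026, 0.142, 0.033, 0.025, 0.081, 0.015], 'tau': [0.002, -44.003, -17.66, 0.063, 0.058, -0.0], 'position': [0.164, -0.602, 0.222], 'tcp_rot': [[0.965, 0.262, -0.0], [0.262, -0.965, 0.002], [0.0, -0.002, -1.0]], 'force': [-0.527, -0.052, 0.449], 'moment': [-0.011, 0.063, -0.022], 'opening': 1.0}
side [[520.8, 0.0, 279.0], [0.0, 520.8, 206.9], [0.0, 0.0, 1.0]] [[-0.963, 0.197, -0.183, 0.329], [-0.269, -0.676, 0.686, 0.69], [0.012, 0.71, 0.704, 0.787], [0.0, 0.0, 0.0, 1.0]]
stand [([0.555, -0.022, 0.137], 0.62)]
middle_tube [([0.514, -0.306, 0.006], 0.42)]
inner_tube [([0.562, -0.055, 0.218], 0.96)]
bowl_floor [([0.559, -0.057, 0.216], 0.65)]
collar [([0.564, -0.041, 0.211], 0.81)]
jar [([0.48, 0.337, 0.049], 0.72)]
ball0 [([0.473, 0.312, 0.046], 0.59), ([0.497, 0.33, 0.045], 0.5)]
mat [([0.515, -0.307, 0.008], 0.96)]
tape_roll [([0.449, -0.144, 0.018], 0.83), ([0.476, 0.308, 0.048], 0.35)]
glass_dish [([0.504, 0.145, 0.013], 0.76)]
screwdriver [([0.361, 0.155, 0.026], 0.86)]
wash_bott
[... 317 characters left out ...]
01], 0.63)]
middle_tube [([0.568, -0.041, 0.205], 0.92), ([0.558, -0.034, 0.199], 0.65)]
inner_tube [([0.525, -0.313, 0.006], 0.68), ([0.49, 0.324, 0.046], 0.6)]
bowl_floor [([0.569, -0.04, 0.207], 0.84), ([0.507, 0.155, 0.018], 0.54)]
collar [([0.564, -0.039, 0.201], 0.91), ([0.566, -0.039, 0.206], 0.16)]
jar [([0.479, 0.322, 0.052], 0.68), ([0.565, -0.037, 0.204], 0.38)]
ball0 [([0.479, 0.344, 0.04], 0.67), ([0.367, 0.142, 0.018], 0.39)]
mat [([0.522, -0.312, 0.004], 0.79)]
tape_roll [([0.45, -0.156, 0.024], 0.89)]
glass_dish [([0.506, 0.156, 0.018], 0.93)]
screwdriver []
wash_bottle [([0.715, -0.16, 0.113], 0.65)]
amber_bottle [([0.478, 0.311, 0.046], 0.72), ([0.708, 0.153, 0.106], 0.68)]
```

View pics/a.png

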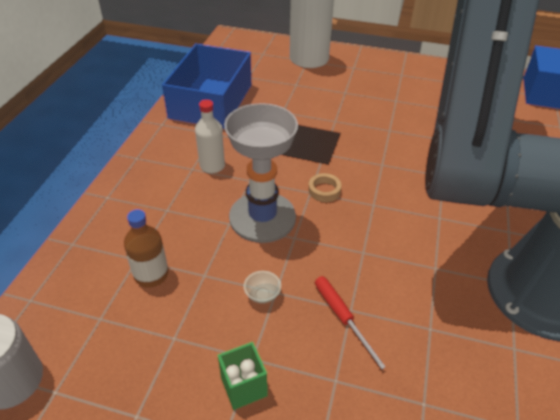

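View pics/b.png

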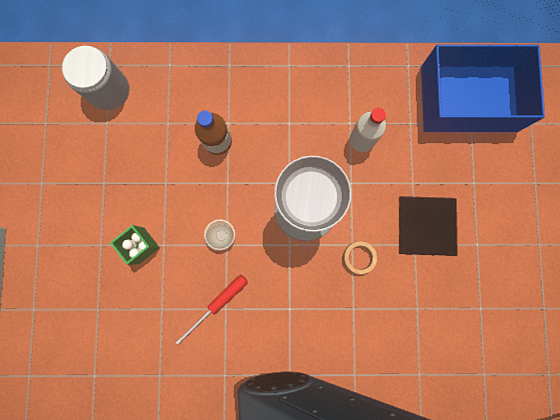

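The side view shows the stand with the raised bowl rim at about (261,130), the orange collar at (262,168) and the jar at (243,375). The top view shows the bowl at (313,193), the jar at (134,246) rotated, and the mat at (428,226). Next I fit the poses.

```bash
cat > h.py <<'E'
from rig import *
import cv2,numpy as np
from scipy.optimize import minimize
def proj(c,P):
    m=camera_model(c);T=np.linalg.inv(m["pose"]);p=np.asarray(P)@T[:3,:3].T+T[:3,3]
    p=p*[1,-1,-1];q=p@np.array(m["camera_matrix"]).T;return q[:,:2]/q[:,2:]
def ray(c,uv,z):
    m=camera_model(c);d=np.linalg.inv(m["camera_matrix"])@[*uv,1];d=m["pose"][:3,:3]@(d*[1,-1,-1]);o=m["pose"][:3,3]
    return o+d*(z-o[2])/d[2]
def hullmask(pts):
    m=np.zeros((420,560),np.uint8);cv2.fillConvexPoly(m,cv2.convexHull(np.round(pts*16).astype(np.int32)),1,shift=4);return m>0
def hullof(m):
    m=m.astype(np.uint8);n,l,s,_=cv2.connectedComponentsWithStats(m);l=l==1+np.argmax(s[1:,4])
    return hullmask(np.argwhere(l)[:,::-1].astype(float))
def fit(masks,pts,x0,st):
    f=lambda x:sum(1-(lambda a,b:(a&b).sum()/max(1,(a|b).sum()))(hullmask(proj(c,pts(x))),m) for c,m in masks.items())
    x0=np.array(x0,float);s=np.vstack([x0,x0+np.diag(st)])
    for _ in range(2):
        r=minimize(f,x0,method="Nelder-Mead",options=dict(initial_simplex=s,maxiter=300,xatol=1e-5));x0=r.x;s=np.vstack([x0,x0-np.diag(st)/2])
    return r.x,r.fun
t=np.linspace(0,2*np.pi,40,endpoint=False)
def circ(x,y,z,r):return np.c_[x+r*np.cos(t),y+r*np.sin(t),0*t+z]
def box(x,y,a,z0,z1,w):
    k=np.array([[1,1],[1,-1],[-1,-1],[-1,1]])*w/2;R=np.array([[np.cos(a),-np.sin(a)],[np.sin(a),np.cos(a)]]);k=k@R.T+[x,y]
    return np.vstack([np.c_[k,[z]*4] for z in(z0,z1)])
E
python3 - <<'E'
from h import *
im={c:capture(c) for c in("side","top")}
hsv={c:cv2.cvtColor(i,cv2.COLOR_BGR2HSV) for c,i in im.items()}
g={c:hullof(cv2.inRange(h,(45,80,30),(80,255,255))) for c,h in hsv.items()}
print("jar",fit(g,lambda x:box(x[0],x[1],x[2],0,.074,.058),[.48,.325,.6],[.01,.01,.3]))
k={"top":hullof(regions_of("top","mat")[0]["mask"])}
print("mat",fit(k,lambda x:box(x[0],x[1],x[2],0,.004,.13),[.52,-.31,.05],[.01,.01,.1]))
for c in im:
  for n in("bowl_floor","stand","collar","inner_tube","middle_tube"):
    r=regions_of(c,n)
    for d in r[:1]:
      a=np.argwhere(d["mask"]);print(c,n,round(d["p"],2),len(a),a.min(0),a.max(0))
for z in (.2,.22,.24):print(z,ray("top",(313,193),z))
for z in (.2,.22,.24):print(z,ray("side",(261,130),z))
# orange collar / black collar pixels in side
cv2.imwrite("pics/c.png",cv2.resize(im["side"][90:250,200:350],None,fx=4,fy=4,interpolation=cv2.INTER_CUBIC)[:600])
for x in [(.55,-.045),(.56,-.045),(.57,-.045)]:
  print(x,proj("side",[[*x,z] for z in(0,.08,.12,.2,.24)]).round(0).tolist())
E
```

```text
jar (array([0.4786757 , 0.32935647, 0.64506453]), np.float64(0.20281420362457636))
mat (array([ 0.5235187 , -0.31275687, -0.03354139]), np.float64(0.019925989183034454))
side bowl_floor 0.97 3460 [103 224] [172 296]
side stand 0.72 6832 [103 224] [242 296]
side collar 0.91 4199 [103 224] [198 296]
side inner_tube 0.75 3486 [102 225] [173 295]
side middle_tube 0.89 4220 [103 224] [198 296]
top bowl_floor 0.94 4568 [155 275] [230 351]
top stand 0.86 5147 [155 275] [240 351]
top collar 0.74 4572 [155 275] [230 351]
top inner_tube 0.73 4593 [156 275] [231 351]
top middle_tube 0.68 4603 [156 274] [230 351]
0.2 [ 0.56547657 -0.04093767  0.2       ]
0.22 [ 0.56227939 -0.03949539  0.22      ]
0.24 [ 0.55908222 -0.03805311  0.24      ]
0.2 [ 0.5695549  -0.07009755  0.2       ]
0.22 [ 0.56136234 -0.04419581  0.22      ]
0.24 [ 0.55316978 -0.01829407  0.24      ]
(0.55, -0.045) [[268.0, 216.0], [267.0, 188.0], [267.0, 173.0], [267.0, 140.0], [267.0, 122.0]]
(0.56, -0.045) [[263.0, 215.0], [263.0, 187.0], [262.0, 172.0], [262.0, 139.0], [262.0, 121.0]]
(0.57, -0.045) [[259.0, 214.0], [258.0, 186.0], [258.0, 171.0], [257.0, 138.0], [256.0, 120.0]]
```

View pics/c.png

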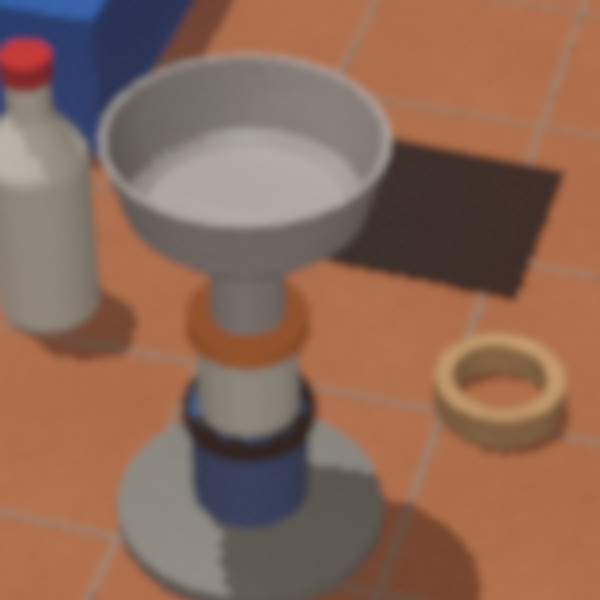

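The rim centre is at about (0.562, -0.041, 0.222), so the bowl floor is near z 0.18. Now I move over the bowl with the gripper shut.

{"fn": "send_rows", "kwargs": {"moves": [[[0,0,0,3.5,-2.9,-1,-1],[0,0,0,3.5,-2.9,-1,-1],[0,0,0,3.5,-2.9,-1,-1],[0,0,0,3.5,-2.9,-1,-1],[0,0,0,3.5,-2.9,-1,-1]]]}}

```text
time_s: 2.55
position: [0.2953, -0.4159, 0.273]
tcp_rot: [[0.965, 0.261, 0.0], [0.261, -0.965, -0.0], [0.0, 0.0, -1.0]]
force: [1.2, -0.1, 0.1]
opening: 0.632
```

{"fn": "send_rows", "kwargs": {"moves": [[[0,0,0,3.5,-2.9,0,-1],[0,0,0,3.5,-2.9,0,-1],[0,0,0,3.5,-2.9,0,-1],[0,0,0,3.5,-2.9,0,-1],[0,0,0,3.5,-2.9,0,-1]]]}}

```text
time_s: 3.05
position: [0.4264, -0.2302, 0.2729]
tcp_rot: [[0.965, 0.261, 0.001], [0.261, -0.965, -0.001], [0.001, 0.001, -1.0]]
force: [0.4, -0.4, -0.2]
opening: 0.172
```

{"fn": "send_rows", "kwargs": {"moves": [[[0,0,0,3.5,-2.9,0,-1],[0,0,0,3.5,-2.9,0,-1],[0,0,0,3.5,-2.9,0,-1],[0,0,0,3.5,-2.9,0,-1],[0,0,0,3.5,-2.9,0,-1]]]}}

```text
time_s: 3.55
position: [0.5574, -0.0442, 0.2728]
tcp_rot: [[0.965, 0.262, 0.0], [0.262, -0.965, -0.0], [0.0, 0.0, -1.0]]
force: [0.1, 0.2, 0.6]
opening: 0.004
```

{"fn": "send_rows", "kwargs": {"moves": [[[0,0,0,0,0,0,-1],[0,0,0,0,0,0,-1],[0,0,0,0,0,0,-1],[0,0,0,0,0,0,-1],[0,0,0,0,0,0,-1]]]}}

```text
time_s: 4.05
position: [0.5559, -0.0472, 0.2727]
tcp_rot: [[0.966, 0.26, -0.0], [0.26, -0.966, -0.0], [-0.0, 0.0, -1.0]]
force: [0.5, 0.3, 0.6]
opening: 0.001
```

{"fn": "send_rows", "kwargs": {"moves": [[[0,0,0,0.7,-0.4,1,-1],[0,0,0,0,0,2.5,-1],[0,0,0,0,0,2.5,-1],[0,0,0,0,0,1.5,-1],[0,0,0,0,0,0.5,-1]]]}}

```text
time_s: 4.55
position: [0.5612, -0.04, 0.1907]
tcp_rot: [[0.965, 0.261, -0.003], [0.261, -0.965, 0.001], [-0.003, -0.002, -1.0]]
force: [-2.1, 0.9, 4.4]
opening: 0.006
```

{"fn": "send_rows", "kwargs": {"moves": [[[0,0,0,0,0,0.6,-1],[0,0,0,0,0,0.6,-1],[0,0,0,0,0,0.6,-1],[0,0,0,0,0,0.6,-1],[0,0,0,0,0,0.4,-1]]]}}

```text
time_s: 5.05
position: [0.5621, -0.0402, 0.1642]
tcp_rot: [[0.965, 0.262, -0.0], [0.262, -0.965, 0.0], [-0.0, -0.0, -1.0]]
force: [-3.2, 1.5, 5.0]
opening: 0.006
```

{"fn": "send_rows", "kwargs": {"moves": [[[0,0,0,0,0,0.4,-1],[0,0,0,0,0,0.4,-1],[0,0,0,0,0,0.4,-1],[0,0,0,0,0,0.4,-1],[0,0,0,0,0,0.4,-1]]]}}

```text
time_s: 5.55
position: [0.5621, -0.0402, 0.1442]
tcp_rot: [[0.965, 0.262, -0.0], [0.262, -0.965, 0.0], [-0.0, -0.0, -1.0]]
force: [-3.3, 0.4, 4.2]
opening: 0.005
```

{"fn": "send_rows", "kwargs": {"moves": [[[0,0,0,0,0,0.3,-1],[0,0,0,0,0,0.3,-1],[0,0,0,0,0,0.3,-1],[0,0,0,0,0,0.3,-1],[0,0,0,0,0,0.3,-1]]]}}

```text
time_s: 6.05
position: [0.5621, -0.0402, 0.1303]
tcp_rot: [[0.965, 0.262, 0.0], [0.262, -0.965, -0.0], [0.0, 0.0, -1.0]]
force: [-4.8, 1.4, 9.8]
opening: 0.006
```

{"fn": "send_rows", "kwargs": {"moves": [[[0,0,0,0,0,0.3,-1],[0,0,0,0,0,0.3,-1],[0,0,0,0,0,0.3,-1],[0,0,0,0,0,0.3,-1],[0,0,0,0,0,0.3,-1]]]}}

```text
time_s: 6.55
position: [0.5621, -0.0402, 0.1153]
tcp_rot: [[0.965, 0.262, 0.0], [0.262, -0.965, -0.0], [0.0, 0.0, -1.0]]
force: [-4.3, 0.7, 11.4]
opening: 0.002
```

{"fn": "send_rows", "kwargs": {"moves": [[[0,0,0,0,0,0.3,-1],[0,0,0,0,0,0.3,-1],[0,0,0,0,0,0.3,-1],[0,0,0,0,0,0.3,-1],[0,0,0,0,0,0,-1]]]}}

```text
time_s: 7.05
position: [0.5621, -0.0402, 0.1028]
tcp_rot: [[0.965, 0.262, 0.0], [0.262, -0.965, -0.0], [0.0, 0.0, -1.0]]
force: [-4.3, 0.8, 7.6]
opening: 0.006
```

{"fn": "send_rows", "kwargs": {"moves": [[[0,0,0,0,0,0.2,-1],[0,0,0,0,0,0.2,-1],[0,0,0,0,0,0.2,-1],[0,0,0,0,0,0.2,-1],[0,0,0,0,0,0,-1]]]}}

```text
time_s: 7.55
position: [0.5621, -0.0402, 0.0961]
tcp_rot: [[0.965, 0.262, 0.0], [0.262, -0.965, -0.0], [0.0, 0.0, -1.0]]
force: [-6.0, 1.2, 15.2]
opening: 0.006
```

{"fn": "send_rows", "kwargs": {"moves": [[[0,0,0,0,0,0.1,-1],[0,0,0,0,0,0.1,-1],[0,0,0,0,0,0,-1],[0,0,0,0,0,0,-1],[0,0,0,0,0,0,-1]]]}}

```text
time_s: 8.05
position: [0.5622, -0.0402, 0.096]
tcp_rot: [[0.965, 0.262, 0.001], [0.262, -0.965, -0.001], [0.001, 0.001, -1.0]]
force: [-8.3, 0.9, 27.1]
opening: 0.003
```

Hard stop at z = 0.096, so both tubes are home. I lift, then fit a kinematic model from the logged states so I can plan a side grasp.

```bash
cat > log.py <<'E'
from rig import readout
import json,numpy as np
s=readout.read_state();json.dump([list(map(float,s["joint_positions"])),np.array(s["position"]).tolist(),np.array(s["tcp_rot"]).tolist()],open("log.jsonl","a"));open("log.jsonl","a").write("\n")
E
python3 log.py
```

{"fn": "send_rows", "kwargs": {"moves": [[[0,0,0,0,0,-2,-1],[0,0,0,0,0,-4,-1],[0,0,0,0,0,-5,-1],[0,0,0,0,0,-4,-1],[0,0,8,0,0,0,1]]]}}

```text
time_s: 8.55
position: [0.5677, -0.0416, 0.2488]
tcp_rot: [[0.992, 0.121, 0.016], [0.121, -0.993, -0.004], [0.016, 0.006, -1.0]]
force: [-0.1, -0.2, 0.1]
opening: 0.04
```

```bash
python3 log.py
```

{"fn": "send_rows", "kwargs": {"moves": [[[8,0,0,0,0,0,1],[8,0,0,0,0,0,1],[8,0,0,0,0,0,1],[0,8,0,0,0,0,1],[0,8,0,0,0,0,1]]]}}

```text
time_s: 9.05
position: [0.5647, -0.0431, 0.2412]
tcp_rot: [[0.966, 0.111, 0.232], [0.004, -0.908, 0.419], [0.258, -0.404, -0.878]]
force: [-0.2, 1.1, -0.3]
opening: 0.466
```

```bash
python3 log.py; python3 - <<'E'
from h import *
import json
from scipy.optimize import least_squares
from scipy.spatial.transform import Rotation as R
D=[json.loads(l) for l in open("log.jsonl")]+[[[-85.056,30.224,82.088,0,67.689,-10.227],[.164,-.603,.223],[[.965,.262,0],[.262,-.965,0],[0,0,-1]]]]
for q,p,r in D:print(np.round(q,1),np.round(p,3),np.round(r,2).tolist())
def fk(q,L,s):
    a1,d1,l2,a3,d4,d6=L
    e=lambda ax,a:R.from_euler(ax,a,degrees=True).as_matrix()
    M=e('z',q[0]);p=M@[a1,0,d1];M=M@e('y',q[1]);p=p+M@[0,0,l2];M=M@e('y',q[2]);p=p+M@[a3,0,d4]
    M=M@e('z',s[0]*q[3])@e('y',q[4]);p=p+M@[0,0,d6];M=M@e('z',s[1]*q[5])@e('z',s[2]);return p,M
best=None
for s0 in(1,-1):
 for s1 in(1,-1):
  for off in(0,90,180,-90):
   s=(s0,s1,off);res=lambda L:np.concatenate([np.r_[(fk(q,L,s)[0]-p)*5,(fk(q,L,s)[1]-r).ravel()] for q,p,r in D]+[(np.array(L)-[.0,.35,.35,0,.35,.25])*.003])
   o=least_squares(res,[.0,.35,.35,0,.35,.25]);
   if best is None or o.cost<best[0]:best=(o.cost,s,o.x)
print(best);c,s,L=best
for q,p,r in D:print(np.round(fk(q,L,s)[0]-p,4))
E
```

```text
[-15.4  35.7  97.2  -0.   47.   59.4] [ 0.562 -0.04   0.096] [[0.97, 0.26, 0.0], [0.26, -0.97, -0.0], [0.0, 0.0, -1.0]]
[-15.4  23.8  89.2   0.   66.   67.6] [ 0.568 -0.042  0.249] [[0.99, 0.12, 0.02], [0.12, -0.99, -0.0], [0.02, 0.01, -1.0]]
[-31.4  23.8  97.9  32.3  63.6  39.1] [ 0.565 -0.043  0.241] [[0.97, 0.11, 0.23], [0.0, -0.91, 0.42], [0.26, -0.4, -0.88]]
[-85.1  30.2  82.1   0.   67.7 -10.2] [ 0.164 -0.603  0.223] [[0.96, 0.26, 0.0], [0.26, -0.96, 0.0], [0.0, 0.0, -1.0]]
(np.float64(0.4694251521759723), (1, 1, 90), array([0.01288472, 0.52774289, 0.5119431 , 0.07718602, 0.3974661 ,
       0.52782654]))
[-0.0313 -0.1066 -0.0075]
[-0.024  -0.1084 -0.0067]
[-0.0006 -0.0049  0.0172]
[-0.1115 -0.0037 -0.003 ]
```

```bash
cat > kin.py <<'E'
import numpy as np,json
from scipy.optimize import least_squares
from scipy.spatial.transform import Rotation as R
e=lambda ax,a:R.from_euler(ax,a,degrees=True).as_matrix()
def fk(q,L,s,full=False):
    a1,b,d1,l2,a3,d4,d6=L
    M=e('z',q[0]);p=M@[a1,b,d1];M=M@e('y',q[1]);p=p+M@[0,0,l2];M=M@e('y',q[2]);p=p+M@[a3,0,d4];w=p
    M=M@e('z',s[0]*q[3])@e('y',q[4]);p=p+M@[0,0,d6];M=M@e('z',s[1]*q[5]+s[2])
    return (p,M,w) if full else (p,M)
def calib():
    D=[json.loads(l) for l in open("log.jsonl")]+[[[-85.056,30.224,82.088,0,67.689,-10.227],[.164,-.603,.223],[[.965,.262,0],[.262,-.965,0],[0,0,-1]]]]
    best=None;L0=[0,.11,.35,.35,0,.35,.25]
    for s0 in(1,-1):
     for s1 in(1,-1):
      for off in(0,90,180,-90):
       s=(s0,s1,off)
       res=lambda L:np.concatenate([np.r_[(fk(q,L,s)[0]-p)*5,(fk(q,L,s)[1]-r).ravel()] for q,p,r in D]+[(np.array(L)-L0)*.001])
       o=least_squares(res,L0)
       if best is None or o.cost<best[0]:best=(o.cost,s,o.x)
    return best+([np.round((fk(q,best[2],best[1])[0]-p)*1000,1).tolist() for q,p,r in D],)
lo=np.array([-176,-43,13,-81,1,-163]);hi=np.array([176,126,139.5,261,151,163])
def ik(p,M,q0,L,s):
    f=lambda q:np.r_[(fk(q,L,s)[0]-p)*10,(fk(q,L,s)[1]-M).ravel()]
    o=least_squares(f,np.clip(q0,lo+.1,hi-.1),bounds=(lo,hi),x_scale=30.);return o.x,o.cost
E
python3 -c "
from kin import *
for x in calib():print(x)"
```

```text
2.6892369269184763e-06
(1, 1, 90)
[-3.04879881e-04  1.11140098e-01  2.74553862e-01  5.86599201e-01
  1.13009572e-01  3.92157181e-01  3.05173233e-01]
[[-0.0, 0.1, -0.0], [0.0, 0.1, 0.2], [0.1, -0.0, 0.0], [-0.3, 0.0, -0.2]]
```

```bash
cat > plan.py <<'E'
from kin import *
_,s,L,_=calib()
def G(az,phi,roll=0):
    a,f=np.radians(az),np.radians(phi);z=np.array([np.cos(f)*np.cos(a),np.cos(f)*np.sin(a),-np.sin(f)])
    y=np.array([-np.sin(a),np.cos(a),0]);return np.c_[np.cross(y,z),y,z]@e('z',roll)
def sols(p,M):
    out=[]
    for j4 in(0,60,120,180,240,-60):
      for j6 in(-120,-40,40,120):
        q,c=ik(p,M,[np.degrees(np.arctan2(p[1],p[0])),30,95,j4,70,j6],L,s)
        if c<1e-6 and not any(np.abs(q-o).max()<1 for o in out):out.append(q)
    return out
E
python3 - <<'E'
from plan import *
jar=np.array([.4787,.3294,.045])
for az in(37,127,217,307):
  for phi in(20,35,50):
    for fl in(0,180):
      M=G(az,phi,fl);p=jar+M[:,2]*.019
      for q in sols(p,M):print(az,phi,fl,q.round(0),"wz",fk(q,L,s,1)[2].round(3))
E
```

```text
37 20 0 [ 12.  72. 132. 156.  93.  80.] wz [0.264 0.168 0.143]
37 20 180 [  12.   72.  132.  156.   93. -100.] wz [0.264 0.168 0.143]
37 35 0 [ 14.  59. 130. 159.  63.  86.] wz [0.291 0.188 0.209]
37 35 180 [ 14.  59. 130. 159.  63. -94.] wz [0.291 0.188 0.209]
37 50 0 [ 17.  48. 124. 156.  32.  96.] wz [0.332 0.219 0.264]
37 50 180 [ 17.  48. 124. 156.  32. -84.] wz [0.332 0.219 0.264]
127 20 0 [  0.  64.  84.  49.  91. 116.] wz [0.641 0.115 0.143]
127 20 180 [  0.  64.  84.  49.  91. -64.] wz [0.641 0.115 0.143]
127 35 0 [  3.  57.  88.  44.  78. 119.] wz [0.62  0.142 0.209]
127 35 180 [  3.  57.  88.  44.  78. -61.] wz [0.62  0.142 0.209]
127 50 0 [  7.  51.  91.  37.  66. 125.] wz [0.589 0.182 0.264]
127 50 180 [  7.  51.  91.  37.  66. -55.] wz [0.589 0.182 0.264]
217 20 0 [ 28.  74.  47. -11. 129.  80.] wz [0.693 0.491 0.143]
217 20 180 [  28.   74.   47.  -11.  129. -100.] wz [0.693 0.491 0.143]
217 35 0 [ 27.  66.  56.  -8. 112.  81.] wz [0.666 0.47  0.209]
217 35 180 [ 27.  66.  56.  -8. 112. -99.] wz [0.666 0.47  0.209]
217 50 0 [27. 58. 66. -7. 95. 82.] wz [0.626 0.44  0.264]
217 50 180 [ 27.  58.  66.  -7.  95. -98.] wz [0.626 0.44  0.264]
307 20 0 [ 50.  63.  87. -69.  79.  60.] wz [0.317 0.544 0.143]
307 20 180 [  50.   63.   87.  -69.   79. -120.] wz [0.317 0.544 0.143]
307 35 0 [ 46.  56.  91. -62.  66.  54.] wz [0.338 0.517 0.209]
307 35 180 [  46.   56.   91.  -62.   66. -126.] wz [0.338 0.517 0.209]
307 50 0 [ 42.  50.  93. -52.  54.  44.] wz [0.368 0.476 0.264]
307 50 180 [  42.   50.   93.  -52.   54. -136.] wz [0.368 0.476 0.264]
```

```bash
cat >> plan.py <<'E'
def rows(poses,grip,cur=None):
    """poses: list of (p,M) -> rows of numbers for the moves, split into fives"""
    from rig import readout
    st=readout.read_state();P,M=(np.array(st["position"]),np.array(st["tcp_rot"])) if cur is None else cur
    out=[]
    for p,m in poses:
        rv=R.from_matrix(M.T@m).as_rotvec(degrees=True);d=M.T@(p-P)*100
        rv=np.round(rv,1);d=np.round(d,1);out.append(rv.tolist()+d.tolist()+[grip])
        P=P+M@d/100;M=M@R.from_rotvec(rv,degrees=True).as_matrix()
    while len(out)%5:out.append([0]*6+[grip])
    for i in range(0,len(out),5):print(str([[[ (int(v) if v==int(v) else v) for v in r] for r in out[i:i+5]]]))
    m=np.array(out);print(len(out),"rows; max turn",np.linalg.norm(m[:,:3],axis=1).max().round(1),"shift",np.linalg.norm(m[:,3:6],axis=1).max().round(1),"end",P.round(4))
def jpath(qa,qb,n):return [fk(qa+(qb-qa)*(i+1)/n,L,s) for i in range(n)]
E
cat > g.py <<'E'
from h import *
from plan import *
im={c:capture(c) for c in("side","top")}
g={c:hullof(regions_of(c,"jar")[0]["mask"]) for c in im}
for ms in(g,{"top":g["top"]},{"side":g["side"]}):
  x,f=fit(ms,lambda x:box(x[0],x[1],x[2],0,.074,.058),[.4787,.329,.645],[.008,.008,.15]);print("jar",x.round(4),np.degrees(x[2]).round(1),round(f,3))
E
python3 - <<'E'
from g import *
st=readout.read_state();q0=np.array(st["joint_positions"])
jar=np.array([.4787,.3294,.045]);M=G(307,40);p=jar+M[:,2]*.019-M[:,2]*.11+[0,0,.10]
qt=[q for q in sols(p,M)];print(np.round(qt,1))
qb=[q for q in qt if q[3]<0][0]
for n in range(11):
  P,m,w=fk(q0+(qb-q0)*n/10,L,s,1);print(P.round(3),w.round(3))
rows(jpath(q0,qb,18),1)
cv2.imwrite("pics/d.png",im["top"])
E
```

```text
jar [0.4803 0.3294 0.7191] 41.2 1.03
jar [0.4787 0.329  0.645 ] 37.0 1.0
jar [0.4803 0.3294 0.7191] 41.2 0.03
[[ 52.7  40.6  85.1 -48.9  78.1  36.9]]
[ 0.563 -0.041  0.243] [ 0.494 -0.17   0.511]
[0.545 0.013 0.219] [ 0.526 -0.101  0.502]
[0.526 0.058 0.2  ] [ 0.548 -0.026  0.492]
[0.507 0.096 0.185] [0.559 0.053 0.482]
[0.491 0.129 0.174] [0.558 0.134 0.471]
[0.479 0.161 0.168] [0.545 0.216 0.46 ]
[0.471 0.193 0.166] [0.519 0.298 0.449]
[0.466 0.23  0.17 ] [0.481 0.376 0.437]
[0.461 0.274 0.177] [0.43  0.449 0.425]
[0.452 0.325 0.189] [0.368 0.515 0.413]
[0.437 0.385 0.203] [0.296 0.572 0.4  ]
[[[-0.8, -5.6, -6.1, -1.2, -2.4, 2.3, 1], [-1, -5.4, -6.2, -0.9, -2.3, 2.1, 1], [-1.2, -5.4, -6.3, -0.5, -2.3, 1.9, 1], [-1.5, -5.1, -6.3, -0.1, -2.1, 1.7, 1], [-1.7, -5.1, -6.3, 0.2, -2.1, 1.5, 1]]]
[[[-2.1, -4.9, -6.4, 0.4, -1.9, 1.1, 1], [-2.2, -4.8, -6.2, 0.8, -1.7, 0.9, 1], [-2.6, -4.7, -6.3, 1, -1.5, 0.6, 1], [-2.9, -4.6, -6.1, 1.2, -1.4, 0.3, 1], [-3.2, -4.5, -6, 1.5, -1.1, -0.1, 1]]]
[[[-3.4, -4.4, -6, 1.6, -1, -0.5, 1], [-3.8, -4.3, -5.7, 1.7, -0.7, -0.8, 1], [-4, -4.3, -5.6, 1.8, -0.4, -1.2, 1], [-4.3, -4.2, -5.4, 1.9, -0.2, -1.6, 1], [-4.6, -4.1, -5.2, 2, 0.1, -1.9, 1]]]
[[[-4.9, -4.1, -4.9, 1.9, 0.3, -2.4, 1], [-5.1, -4.1, -4.7, 1.8, 0.6, -2.7, 1], [-5.3, -4, -4.3, 1.8, 0.9, -3.1, 1], [0, 0, 0, 0, 0, 0, 1], [0, 0, 0, 0, 0, 0, 1]]]
20 rows; max turn 8.4 shift 3.7 end [0.437  0.3856 0.2038]
```

View pics/d.png

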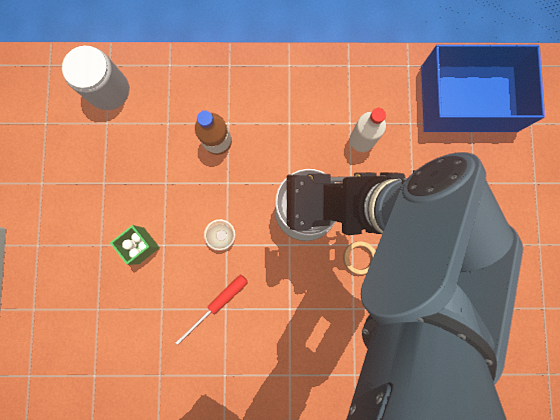

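{"fn": "send_rows", "kwargs": {"moves": [[[-0.8,-5.6,-6.1,-1.2,-2.4,2.3,1],[-1,-5.4,-6.2,-0.9,-2.3,2.1,1],[-1.2,-5.4,-6.3,-0.5,-2.3,1.9,1],[-1.5,-5.1,-6.3,-0.1,-2.1,1.7,1],[-1.7,-5.1,-6.3,0.2,-2.1,1.5,1]]]}}

```text
time_s: 9.75
position: [0.5135, 0.0907, 0.1877]
tcp_rot: [[0.773, 0.616, -0.153], [0.635, -0.753, 0.172], [-0.009, -0.23, -0.973]]
force: [0.3, 0.4, 0.2]
opening: 0.993
```

{"fn": "send_rows", "kwargs": {"moves": [[[-2.1,-4.9,-6.4,0.4,-1.9,1.1,1],[-2.2,-4.8,-6.2,0.8,-1.7,0.9,1],[-2.6,-4.7,-6.3,1,-1.5,0.6,1],[-2.9,-4.6,-6.1,1.2,-1.4,0.3,1],[-3.2,-4.5,-6,1.5,-1.1,-0.1,1]]]}}

```text
time_s: 10.25
position: [0.4771, 0.1818, 0.1666]
tcp_rot: [[0.255, 0.949, -0.183], [0.913, -0.299, -0.277], [-0.318, -0.096, -0.943]]
force: [0.1, -0.1, 0.6]
opening: 1.002
```

{"fn": "send_rows", "kwargs": {"moves": [[[-3.4,-4.4,-6,1.6,-1,-0.5,1],[-3.8,-4.3,-5.7,1.7,-0.7,-0.8,1],[-4,-4.3,-5.6,1.8,-0.4,-1.2,1],[-4.3,-4.2,-5.4,1.9,-0.2,-1.6,1],[-4.6,-4.1,-5.2,2,0.1,-1.9,1]]]}}

```text
time_s: 10.75
position: [0.4603, 0.2956, 0.1812]
tcp_rot: [[-0.236, 0.957, 0.166], [0.752, 0.288, -0.593], [-0.616, -0.015, -0.788]]
force: [-0.0, -0.5, -0.5]
opening: 0.998
```

{"fn": "send_rows", "kwargs": {"moves": [[[-4.9,-4.1,-4.9,1.9,0.3,-2.4,1],[-5.1,-4.1,-4.7,1.8,0.6,-2.7,1],[-5.3,-4,-4.3,1.8,0.9,-3.1,1],[0,0,0,0,0,0,1],[0,0,0,0,0,0,1]]]}}

```text
time_s: 11.25
position: [0.4357, 0.3902, 0.2043]
tcp_rot: [[-0.386, 0.796, 0.466], [0.515, 0.605, -0.607], [-0.765, 0.006, -0.644]]
force: [0.3, -0.3, 0.3]
opening: 1.001
```

```bash
python3 log.py; cat > g.py <<'E'
from h import *
from plan import *
im={c:capture(c) for c in("side","top")}
g={}
for c in im:
  h=cv2.inRange(cv2.cvtColor(im[c],cv2.COLOR_BGR2HSV),(40,70,20),(85,255,255));z=np.zeros_like(h)
  u,v=proj(c,[[.479,.329,.04]])[0].astype(int);z[max(0,v-35):v+35,u-35:u+35]=1
  g[c]=hullof((h>0)&(z>0))
for ms in(g,{"top":g["top"]},{"side":g["side"]}):
  x,f=fit(ms,lambda x:box(x[0],x[1],x[2],0,.074,.058),[.4787,.329,.68],[.008,.008,.15]);print("jar",x.round(4),np.degrees(x[2]).round(1),round(f,3),[m.sum() for m in ms.values()])
E
python3 - <<'E'
from g import *
print(calib()[3]);
a=im["top"][180:320,60:260];b=im["side"][310:420,150:350]
cv2.imwrite("pics/e.png",np.vstack([cv2.resize(a,(600,420)),cv2.resize(b,(600,330))])[:600] if 0 else np.hstack([cv2.resize(a,(400,280)),cv2.resize(b,(400,220))[:,:] if 0 else cv2.resize(b,(400,280))]))
E
```

```text
jar [0.4791 0.3298 0.7089] 40.6 0.691 [np.int64(913), np.int64(1203)]
jar [0.4795 0.3299 0.7352] 42.1 0.049 [np.int64(1203)]
jar [0.497  0.3019 0.5158] 29.6 0.605 [np.int64(913)]
[[0.0, 0.1, -0.1], [-0.0, 0.1, 0.2], [0.1, 0.0, 0.0], [-0.1, 0.0, 0.1], [-0.3, -0.1, -0.2]]
```

View pics/e.png

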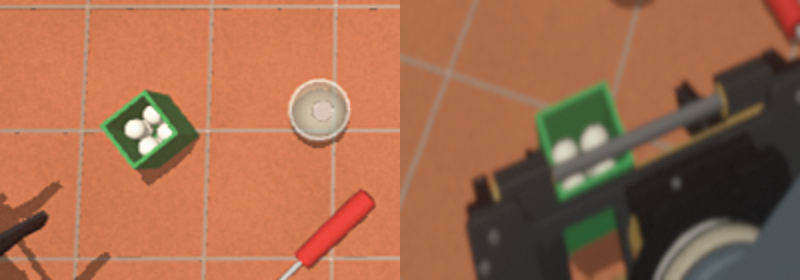

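```bash
python3 - <<'E'
from plan import *
from rig import readout
q0=np.array(readout.read_state()["joint_positions"])
g=np.array([.480,.3296,.045]);M=G(311.5,40);z=M[:,2]
q=sols(g+z*(.019-.10),M)[0];print(q.round(1));q2=ik(g+z*.019,M,q,L,s);print(q2[0].round(1),q2[1])
P=jpath(q0,q,5);P+=[(g+z*(.019-.10+.10*k/5),M) for k in(1.25,2.5,3.75,4.5,5)]
rows(P,1)
E
```

```text
[ 52.4  48.4  90.7 -54.8  67.   45.7]
[ 45.2  53.8  94.1 -63.4  58.8  51.6] 4.2284198062934886e-20
[[[-0.7, -0.3, -0.5, 1.5, 0.1, 1.6, 1], [-0.7, -0.1, -0.6, 1.5, 0, 1.5, 1], [-0.7, 0, -0.6, 1.5, -0.2, 1.6, 1], [-0.6, 0.1, -0.7, 1.5, -0.2, 1.5, 1], [-0.6, 0.2, -0.7, 1.6, -0.3, 1.4, 1]]]
[[[0, 0, 0, 0, 0, 2.5, 1], [0, 0, 0, 0, 0, 2.5, 1], [0, 0, 0, 0, 0, 2.5, 1], [0, 0, 0, 0, 0, 1.5, 1], [0, 0, 0, 0, 0, 1, 1]]]
10 rows; max turn 0.9 shift 2.5 end [0.4894 0.3189 0.0332]
```

{"fn": "send_rows", "kwargs": {"moves": [[[-0.7,-0.3,-0.5,1.5,0.1,1.6,1],[-0.7,-0.1,-0.6,1.5,0,1.5,1],[-0.7,0,-0.6,1.5,-0.2,1.6,1],[-0.6,0.1,-0.7,1.5,-0.2,1.5,1],[-0.6,0.2,-0.7,1.6,-0.3,1.4,1]]]}}

```text
time_s: 11.85
position: [0.4395, 0.374, 0.0967]
tcp_rot: [[-0.425, 0.751, 0.506], [0.482, 0.661, -0.575], [-0.766, -0.001, -0.643]]
force: [0.2, 0.2, 0.7]
opening: 1.005
```

{"fn": "send_rows", "kwargs": {"moves": [[[0,0,0,0,0,2.5,1],[0,0,0,0,0,2.5,1],[0,0,0,0,0,2.5,1],[0,0,0,0,0,1.5,1],[0,0,0,0,0,1,1]]]}}

```text
time_s: 12.35
position: [0.4897, 0.3159, 0.0323]
tcp_rot: [[-0.426, 0.751, 0.505], [0.481, 0.661, -0.576], [-0.766, -0.003, -0.642]]
force: [-0.1, -0.5, 0.2]
opening: 1.001
```

```bash
python3 - <<'E'
from plan import *
from h import *
st=readout.read_state();print(st["position"],np.round(st["tcp_rot"],3).tolist(),st["force"])
a=capture("top");b=capture("side")
cv2.imwrite("pics/f.png",np.hstack([cv2.resize(a[180:320,60:260],(400,280)),cv2.resize(b[280:420,150:350],(400,280))]))
E
```

```text
[0.48972067 0.31588774 0.03234853] [[-0.426, 0.751, 0.505], [0.481, 0.661, -0.576], [-0.766, -0.003, -0.642]] [-0.06291381 -0.52243031  0.16993423]
```

View pics/f.png

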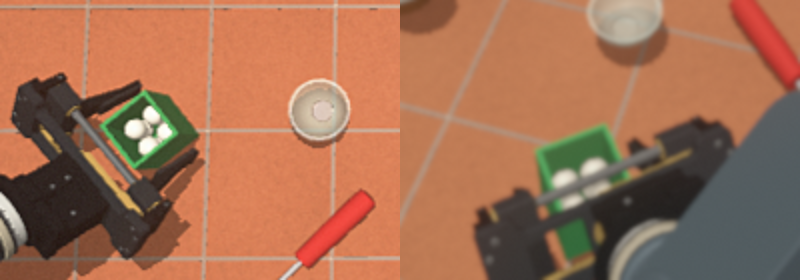

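The fingers straddle the jar squarely, so I close.

{"fn": "send_rows", "kwargs": {"moves": [[[0,0,0,0,0,0,-1],[0,0,0,0,0,0,-1],[0,0,0,0,0,0,-1],[0,0,0,0,0,0,-1],[0,0,0,0,0,0,-1]]]}}

```text
time_s: 12.95
position: [0.4881, 0.3181, 0.0333]
tcp_rot: [[-0.428, 0.748, 0.508], [0.479, 0.664, -0.574], [-0.766, -0.002, -0.642]]
force: [-1.1, 1.6, 2.3]
opening: 0.671
```

{"fn": "send_rows", "kwargs": {"moves": [[[0,0,0,0,0,0,-1],[0,0,0,0,0,0,-1],[0,0,0,0,0,0,-1],[0,0,0,0,0,0,-1],[0,0,0,0,0,0,-1]]]}}

```text
time_s: 13.45
position: [0.4884, 0.3178, 0.0333]
tcp_rot: [[-0.427, 0.748, 0.508], [0.479, 0.664, -0.574], [-0.767, -0.002, -0.642]]
force: [-2.8, 4.0, 4.8]
opening: 0.667
```

```bash
cat > pour.py <<'E'
from plan import *
from rig import readout
st=readout.read_state();q0=np.array(st["joint_positions"]);M0=np.array(st["tcp_rot"]);P0=np.array(st["position"])
gq=P0-.019*M0[:,2]                       # grasp point now; jar axis vertical at (.48,.3296)
B=M0.T@(np.array([.480,.3296,0])-P0)     # jar base in tool frame
JR=M0.T@np.eye(3)@e('z',41.5)            # jar axes in tool frame
lip=np.array([[x,y,.074] for x in(-.029,.029) for y in(-.029,.029)])
base=lip-[0,0,.074]
def jarpts(p,M,pts):return p+(B+pts@JR.T)@M.T
body=np.array([[x,y,z] for x in(-.0375,.0375) for y in np.linspace(-.095,.095,9) for z in(-.07,-.12,-.2)])
bowl=np.array([.562,-.0405])
def report(p,M,q,c):
    l=jarpts(p,M,lip);b=jarpts(p,M,base);w=p+body@M.T;lo=l[l[:,2].argmin()]
    low=l[l[:,2]<l[:,2].min()+.008].mean(0)
    near=w[np.linalg.norm(w[:,:2]-bowl,axis=1)<.075]
    tilt=np.degrees(np.arccos((M@JR[:,2])[2]))
    print("tilt",tilt.round(0),"lip",((low[:2]-bowl)*1000).round(0),low[2].round(3),"mouth",((l.mean(0)[:2]-bowl)*1000).round(0),"jarlow",min(l[:,2].min(),b[:,2].min()).round(3),"bodylow_near",(near[:,2].min().round(3) if len(near) else "-"),w[:,2].min().round(2),"q",q.round(0),"ok" if c<1e-6 else "BAD")
E
python3 - <<'E'
from pour import *
print(q0.round(1),B.round(4))
for az in(270,290,310):
 for sg in(1,-1):
  print("az",az,"roll sign",sg)
  q=None
  for roll,phi in((0,40),(40,30),(70,20),(90,15),(110,10),(130,5),(150,0),(180,-10)):
    M=G(az,phi,sg*roll);d=np.array([np.cos(np.radians(az)),np.sin(np.radians(az)),0])
    p=np.array([*bowl,.21])+d*.02+M[:,2]*.019
    if q is None:
      S=[x for x in sols(p,M) if -82<x[3]<40];q=min(S,key=lambda x:abs(x[5]-50))
      
    q,c=ik(p,M,q,L,s);report(p,M,q,c)
E
```

```text
[ 45.2  53.7  94.3 -63.4  58.8  51.6] [0.0348 0.0016 0.0104]
az 270 roll sign 1
tilt 0.0 lip [  1. -20.] 0.238 mouth [  1. -20.] jarlow 0.164 bodylow_near 0.214 0.21 q [  5.  38.  94. -56.  68.  37.] ok
tilt 34.0 lip [-35.  -4.] 0.218 mouth [-13. -13.] jarlow 0.156 bodylow_near 0.171 0.16 q [  8.  42.  94. -63.  74.  84.] ok
tilt 62.0 lip [-30.   3.] 0.199 mouth [-20.  -6.] jarlow 0.163 bodylow_near 0.132 0.13 q [ 10.  46.  94. -70.  81. 120.] ok
tilt 81.0 lip [-41. -17.] 0.182 mouth [-22.  -3.] jarlow 0.17 bodylow_near 0.131 0.13 q [ 10.  49.  93. -73.  84. 143.] ok
tilt 99.0 lip [-29. -17.] 0.17 mouth [-21.  -1.] jarlow 0.17 bodylow_near 0.118 0.12 q [ 11.  51.  93. -75.  88. 163.] BAD
tilt 116.0 lip [-13. -20.] 0.163 mouth [-18.  -1.] jarlow 0.163 bodylow_near 0.118 0.12 q [ 10.  51.  87. -69.  92. 163.] BAD
tilt 132.0 lip [  4. -24.] 0.161 mouth [-12.  -2.] jarlow 0.161 bodylow_near 0.13 0.13 q [  9.  50.  83. -66.  94. 163.] BAD
tilt 150.0 lip [ -1. -31.] 0.171 mouth [-1. -6.] jarlow 0.171 bodylow_near 0.156 0.14 q [  8.  47.  81. -62.  92. 163.] BAD
az 270 roll sign -1
tilt 0.0
[... 2416 characters left out ...]
w 0.167 bodylow_near 0.131 0.13 q [ 11.  44. 101. -81.  73. -38.] BAD
tilt 98.0 lip [32. -6.] 0.167 mouth [19.  6.] jarlow 0.167 bodylow_near 0.118 0.12 q [ 11.  47.  99. -81.  77. -57.] BAD
tilt 116.0 lip [ 18. -15.] 0.16 mouth [15.  5.] jarlow 0.16 bodylow_near 0.118 0.12 q [ 12.  49.  98. -81.  82. -76.] BAD
tilt 132.0 lip [  3. -25.] 0.16 mouth [10.  2.] jarlow 0.16 bodylow_near 0.13 0.13 q [ 12.  51.  96. -81.  86. -94.] BAD
tilt 150.0 lip [  9. -30.] 0.171 mouth [ 1. -6.] jarlow 0.171 bodylow_near 0.156 0.14 q [  13.   55.   93.  -81.   94. -121.] BAD
az 310 roll sign 1Traceback (most recent call last):
  File "<stdin>", line 11, in <module>
ValueError: min() iterable argument is empty
```

```bash
cat >> pour.py <<'E'
def track(seq,q,show=1):
    out=[]
    for i,(g,az,phi,roll) in enumerate(seq):
        M=G(az,phi,roll);p=g+M[:,2]*.019;qn,c=ik(p,M,q,L,s);dq=np.abs(qn-q).max();q=qn;out.append((p,M))
        if i%show==0 or c>1e-6 or dq>11:print(round(dq,1),end=" ");report(p,M,q,c)
    return out,q
ss=lambda t:t*t*(3-2*t)
gs=np.array([.550,-.0705,.235])
def transit():
    g0=P0-.019*M0[:,2]
    A=[(g0+[0,0,.19*k/8],311.5,40,0) for k in range(1,9)]
    B_=[(g0+[0,0,.19]+(gs-g0-[0,0,.19])*ss(k/16),311.5-41.5*ss(k/16),40,0) for k in range(1,17)]
    return A+B_
def pourseq():
    out=[]
    for k in range(1,36):
        t=k/35;out.append((gs+np.array([0.003*np.sin(np.pi*t)*0,0,-.02*min(1,t*2)]),270,40-40*t,-180*t))
    return out
E
python3 - <<'E'
from pour import *
P,q=track(transit(),q0,6);P2,q2=track(pourseq(),q,4)
rows(P,-1)
E
```

```text
2.4 tilt 0.0 lip [-82. 370.] 0.098 mouth [-82. 370.] jarlow 0.024 bodylow_near - 0.07 q [ 45.  51.  94. -62.  60.  50.] ok
2.5 tilt 0.0 lip [-82. 370.] 0.24 mouth [-82. 370.] jarlow 0.166 bodylow_near - 0.22 q [ 45.  38.  93. -56.  68.  35.] ok
2.9 tilt 0.0 lip [-65. 277.] 0.264 mouth [-65. 277.] jarlow 0.19 bodylow_near - 0.24 q [ 37.  34.  96. -55.  69.  35.] ok
3.7 tilt 0.0 lip [-27.  63.] 0.264 mouth [-27.  63.] jarlow 0.19 bodylow_near - 0.24 q [ 14.  33.  98. -56.  67.  36.] ok
4.1 tilt 4.0 lip [ -9. -30.] 0.262 mouth [ -9. -30.] jarlow 0.186 bodylow_near 0.232 0.23 q [  4.  35.  96. -57.  69.  31.] ok
4.1 tilt 21.0 lip [ 25. -19.] 0.245 mouth [ -1. -26.] jarlow 0.175 bodylow_near 0.205 0.2 q [  6.  37.  96. -60.  71.  14.] ok
4.2 tilt 39.0 lip [ 25. -11.] 0.228 mouth [  5. -21.] jarlow 0.17 bodylow_near 0.168 0.17 q [  7.  40.  96. -64.  74.  -3.] ok
4.3 tilt 57.0 lip [20. -5.] 0.21 mouth [  9. -17.] jarlow 0.167 bodylow_near 0.149 0.15 q [  8.  42.  96. -67.  77. -20.] ok
4.4 tilt 75.0 lip [ 30. -24.] 0.187 mouth [ 10. -13.] jarlow 0.168 bodylow_near 0.143 0.14 q [  9.  45.  
[... 745 characters left out ...]
, 0, -1.5, -1], [0, 0, 0, -1.8, 0, -1.5, -1], [0.3, 0, 0.3, -0.3, -0.2, 0.3, -1], [1, 0, 0.8, -0.7, -0.7, 0.8, -1]]]
[[[1.6, 0, 1.3, -1.1, -1.1, 1.4, -1], [2, 0, 1.7, -1.5, -1.3, 1.7, -1], [2.4, 0, 2, -1.8, -1.3, 2.1, -1], [2.7, 0, 2.3, -2, -1.4, 2.5, -1], [2.9, -0.1, 2.4, -2.3, -1.2, 2.6, -1]]]
[[[3, 0.1, 2.5, -2.3, -1.1, 2.9, -1], [2.9, 0, 2.5, -2.4, -0.8, 2.8, -1], [2.9, 0, 2.4, -2.3, -0.5, 2.8, -1], [2.7, 0, 2.3, -2.2, -0.3, 2.6, -1], [2.4, -0.1, 2, -2, 0, 2.4, -1]]]
[[[2, 0, 1.7, -1.6, 0.1, 1.9, -1], [1.6, 0, 1.3, -1.3, 0.1, 1.6, -1], [1, 0, 0.8, -0.8, 0.2, 0.9, -1], [0.4, 0, 0.3, -0.3, 0.1, 0.4, -1], [0, 0, 0, 0, 0, 0, -1]]]
25 rows; max turn 3.9 shift 3.9 end [ 0.5504 -0.085   0.2225]
```

{"fn": "send_rows", "kwargs": {"moves": [[[0,0.1,0.2,-1.8,0,-1.5,-1],[0,0,0,-1.8,0,-1.6,-1],[0,0,0,-1.9,0,-1.5,-1],[0,0,0,-1.8,0,-1.5,-1],[0,0,0,-1.8,0,-1.5,-1]]]}}

```text
time_s: 13.95
position: [0.4878, 0.3165, 0.1506]
tcp_rot: [[-0.428, 0.751, 0.503], [0.483, 0.661, -0.574], [-0.764, -0.003, -0.646]]
force: [0.5, -0.4, -3.4]
opening: 0.665
```

{"fn": "send_rows", "kwargs": {"moves": [[[0,0,0,-1.8,0,-1.6,-1],[0,0,0,-1.8,0,-1.5,-1],[0,0,0,-1.8,0,-1.5,-1],[0.3,0,0.3,-0.3,-0.2,0.3,-1],[1,0,0.8,-0.7,-0.7,0.8,-1]]]}}

```text
time_s: 14.45
position: [0.4907, 0.3003, 0.2216]
tcp_rot: [[-0.412, 0.77, 0.487], [0.496, 0.638, -0.588], [-0.764, -0.001, -0.645]]
force: [0.5, -0.1, -3.7]
opening: 0.669
```

{"fn": "send_rows", "kwargs": {"moves": [[[1.6,0,1.3,-1.1,-1.1,1.4,-1],[2,0,1.7,-1.5,-1.3,1.7,-1],[2.4,0,2,-1.8,-1.3,2.1,-1],[2.7,0,2.3,-2,-1.4,2.5,-1],[2.9,-0.1,2.4,-2.3,-1.2,2.6,-1]]]}}

```text
time_s: 14.95
position: [0.5125, 0.1506, 0.2206]
tcp_rot: [[-0.269, 0.911, 0.313], [0.584, 0.413, -0.699], [-0.766, -0.006, -0.643]]
force: [0.4, 0.1, -2.6]
opening: 0.664
```

{"fn": "send_rows", "kwargs": {"moves": [[[3,0.1,2.5,-2.3,-1.1,2.9,-1],[2.9,0,2.5,-2.4,-0.8,2.8,-1],[2.9,0,2.4,-2.3,-0.5,2.8,-1],[2.7,0,2.3,-2.2,-0.3,2.6,-1],[2.4,-0.1,2,-2,0,2.4,-1]]]}}

```text
time_s: 15.45
position: [0.539, -0.026, 0.2197]
tcp_rot: [[-0.073, 0.994, 0.078], [0.639, 0.107, -0.762], [-0.766, -0.005, -0.643]]
force: [0.3, 0.3, -1.9]
opening: 0.669
```

{"fn": "send_rows", "kwargs": {"moves": [[[2,0,1.7,-1.6,0.1,1.9,-1],[1.6,0,1.3,-1.3,0.1,1.6,-1],[1,0,0.8,-0.8,0.2,0.9,-1],[0.4,0,0.3,-0.3,0.1,0.4,-1],[0,0,0,0,0,0,-1]]]}}

```text
time_s: 15.95
position: [0.5496, -0.0858, 0.221]
tcp_rot: [[-0.002, 1.0, -0.004], [0.642, -0.002, -0.766], [-0.766, -0.004, -0.642]]
force: [-0.1, 0.5, -2.0]
opening: 0.666
```

```bash
python3 log.py; python3 - <<'E'
from h import *
s=readout.read_state();print(s["time_s"],np.round(s["position"],4),np.round(s["tcp_rot"],3).tolist(),np.round(s["joint_positions"],1),np.round(s["force"],1),s["opening"])
a=capture("top");b=capture("side")
cv2.imwrite("pics/i.png",np.hstack([cv2.resize(a[90:300,200:480],(400,300)),cv2.resize(b[60:270,120:400],(400,300))]))
E
```

```text
15.95 [ 0.5496 -0.0858  0.221 ] [[-0.002, 1.0, -0.004], [0.642, -0.002, -0.766], [-0.766, -0.004, -0.642]] [  3.8  34.7  95.6 -55.5  68.1  34.7] [-0.1  0.5 -2. ] 0.666146943046993
```

View pics/i.png

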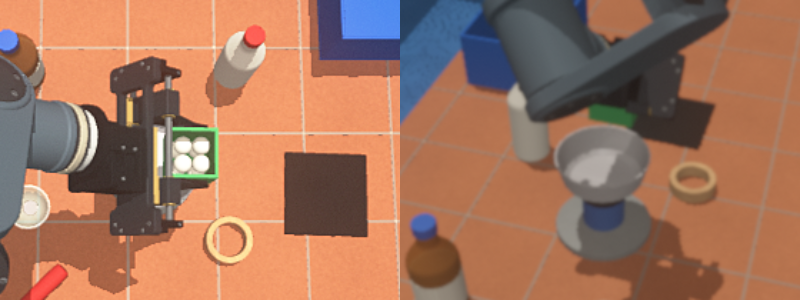

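```bash
sed -i 's/^B=.*/B=np.array([.0348,.0005,.0104])/; s/^JR=.*/JR=G(311.5,40).T@e("z",41.5)/; s/<.075\]/<.070]/; s/-.02\*min(1,t\*2)/-.008*min(1,t*2)/; s/gs=np.array.*/gs=np.array([.550,-.0735,.235])/' pour.py
sed -i 's/np.linspace(-.095,.095,9)/np.linspace(-.095,.095,15)/' pour.py
python3 - <<'E'
from pour import *
from h import proj
print(proj("side",[[.562,-.0405,.137]]),calib()[3])
P2,q2=track(pourseq(),q0,3)
rows(P2,-1)
E
```

```text
[[260.66626978 166.18501994]] [[0.0, 0.1, -0.1], [-0.0, 0.1, 0.2], [0.1, 0.1, 0.1], [-0.1, -0.0, 0.1], [0.0, 0.1, -0.0], [-0.3, -0.1, -0.2]]
4.2 tilt 4.0 lip [-10. -33.] 0.263 mouth [-10. -33.] jarlow 0.187 bodylow_near 0.233 0.23 q [  4.  35.  96. -57.  68.  30.] ok
4.2 tilt 17.0 lip [ 23. -24.] 0.252 mouth [ -4. -30.] jarlow 0.18 bodylow_near 0.211 0.21 q [  5.  36.  96. -60.  70.  18.] ok
4.2 tilt 30.0 lip [ 25. -18.] 0.242 mouth [  1. -27.] jarlow 0.177 bodylow_near 0.193 0.19 q [  6.  38.  96. -62.  72.   5.] ok
4.3 tilt 43.0 lip [ 24. -13.] 0.231 mouth [  5. -23.] jarlow 0.177 bodylow_near 0.169 0.17 q [  7.  40.  96. -65.  74.  -8.] ok
4.3 tilt 57.0 lip [20. -9.] 0.22 mouth [  8. -20.] jarlow 0.177 bodylow_near 0.158 0.16 q [  8.  41.  96. -67.  77. -21.] ok
4.4 tilt 71.0 lip [ 32. -28.] 0.204 mouth [ 10. -17.] jarlow 0.179 bodylow_near 0.154 0.15 q [  8.  43.  96. -69.  79. -34.] ok
4.5 tilt 84.0 lip [ 24. -26.] 0.193 mouth [ 10. -15.] jarlow 0.185 bodylow_near 0.149 0.15 q [  9.  45.  96. -72.  81. -47.] ok
4.5 tilt 97.0 lip [ 14. -26.] 0.184 mouth [  8. -13.] jarlow 0.184 b
[... 1221 characters left out ...]
-0.2, -5.2, 0, 0, 0.1, -1], [1.2, -0.1, -5.1, 0, 0, 0, -1], [1.1, 0, -5.1, 0, 0, 0, -1], [1.1, 0.1, -5.2, 0, -0.1, 0, -1], [1.2, 0.2, -5.1, 0, 0, 0, -1]]]
[[[1.1, 0.3, -5.2, 0, 0, 0, -1], [1, 0.4, -5.1, 0, -0.1, 0, -1], [1.1, 0.5, -5.2, 0, 0, 0, -1], [0.9, 0.6, -5.1, 0, 0, 0, -1], [1, 0.7, -5.1, 0, -0.1, 0, -1]]]
[[[0.8, 0.7, -5.2, 0.1, 0, 0, -1], [0.8, 0.8, -5.1, 0, 0, 0, -1], [0.7, 0.9, -5.2, 0, -0.1, 0, -1], [0.7, 1, -5.1, 0.1, 0, 0, -1], [0.5, 1, -5.2, 0, 0, 0, -1]]]
[[[0.4, 1, -5.1, 0, 0, 0, -1], [0.4, 1.1, -5.1, 0.1, 0, 0, -1], [0.2, 1.2, -5.2, 0, 0, 0, -1], [0.2, 1.1, -5.1, 0, -0.1, 0, -1], [0.1, 1.1, -5.2, 0.1, 0, 0, -1]]]
35 rows; max turn 5.3 shift 0.4 end [ 0.5504 -0.0928  0.2273]
```

{"fn": "send_rows", "kwargs": {"moves": [[[-0.1,-1.1,-5,-0.3,0,0.2,-1],[0.2,-1.2,-5.2,0,0,0,-1],[0.2,-1.1,-5.1,0,0,0.1,-1],[0.4,-1,-5.1,0,0,0,-1],[0.5,-1.1,-5.2,0,0,0,-1]]]}}

```text
time_s: 16.55
position: [0.55, -0.0882, 0.2225]
tcp_rot: [[-0.437, 0.899, 0.001], [0.505, 0.247, -0.827], [-0.744, -0.361, -0.562]]
force: [0.5, -0.6, -2.2]
opening: 0.666
```

{"fn": "send_rows", "kwargs": {"moves": [[[0.5,-1,-5.1,0,0,0,-1],[0.6,-1,-5.2,0,0,0.1,-1],[0.7,-0.9,-5.1,0,0,0,-1],[0.8,-0.8,-5.2,0,0,0,-1],[0.9,-0.7,-5.1,0,0,0,-1]]]}}

```text
time_s: 17.05
position: [0.5501, -0.089, 0.2218]
tcp_rot: [[-0.784, 0.621, 0.002], [0.296, 0.376, -0.878], [-0.546, -0.688, -0.478]]
force: [0.8, 0.1, -3.2]
opening: 0.667
```

{"fn": "send_rows", "kwargs": {"moves": [[[0.9,-0.7,-5.1,0,0,0.1,-1],[1,-0.6,-5.2,0,0,0,-1],[1,-0.5,-5.1,0,0,0,-1],[1.1,-0.4,-5.2,0,0,0,-1],[1.1,-0.3,-5.1,0,0,0,-1]]]}}

```text
time_s: 17.55
position: [0.5503, -0.0898, 0.2213]
tcp_rot: [[-0.976, 0.22, 0.003], [0.083, 0.379, -0.922], [-0.204, -0.899, -0.388]]
force: [-0.4, -0.4, -3.8]
opening: 0.669
```

{"fn": "send_rows", "kwargs": {"moves": [[[1.1,-0.2,-5.2,0,0,0.1,-1],[0,0,0,0,0,0,-1],[1.2,-0.1,-5.1,0,0,0,-1],[0,0,0,0,0,0,-1],[1.1,0,-5.1,0,0,0,-1]]]}}

```text
time_s: 18.05
position: [0.5504, -0.0917, 0.2215]
tcp_rot: [[-0.999, -0.041, 0.001], [-0.015, 0.332, -0.943], [0.038, -0.942, -0.333]]
force: [0.9, 1.0, -3.0]
opening: 0.668
```

{"fn": "send_rows", "kwargs": {"moves": [[[0,0,0,0,0,0,-1],[1.1,0.1,-5.2,0,-0.1,0,-1],[0,0,0,0,0,0,-1],[1.2,0.2,-5.1,0,0,0,-1],[0,0,0,0,0,0,-1]]]}}

```text
time_s: 18.55
position: [0.5501, -0.0924, 0.2217]
tcp_rot: [[-0.976, -0.218, 0.0], [-0.064, 0.287, -0.956], [0.208, -0.933, -0.295]]
force: [0.0, -0.2, -4.1]
opening: 0.668
```

{"fn": "send_rows", "kwargs": {"moves": [[[1.1,0.3,-5.2,0,0,0,-1],[1,0.4,-5.1,0,-0.1,0,-1],[1.1,0.5,-5.2,0,0,0,-1],[0.9,0.6,-5.1,0,0,0,-1],[1,0.7,-5.1,0,-0.1,0,-1]]]}}

```text
time_s: 19.05
position: [0.5511, -0.093, 0.2239]
tcp_rot: [[-0.784, -0.621, -0.0], [-0.122, 0.155, -0.98], [0.609, -0.769, -0.197]]
force: [0.1, 1.4, -3.3]
opening: 0.664
```

{"fn": "send_rows", "kwargs": {"moves": [[[0.8,0.7,-5.2,0.1,0,0,-1],[0.8,0.8,-5.1,0,0,0,-1],[0.7,0.9,-5.2,0,-0.1,0,-1],[0.7,1,-5.1,0.1,0,0,-1],[0,0,0,0,0,0,-1]]]}}

```text
time_s: 19.55
position: [0.5505, -0.0933, 0.2259]
tcp_rot: [[-0.517, -0.856, 0.0], [-0.101, 0.061, -0.993], [0.85, -0.514, -0.118]]
force: [0.0, 0.5, -1.8]
opening: 0.667
```

```bash
python3 - <<'E'
from h import *
s=readout.read_state();print(s["time_s"],np.round(s["position"],4),np.round(s["joint_positions"],1),np.round(s["force"],1),s["opening"])
a=capture("top");b=capture("side")
for c in("side","top"):
  print(c,[(np.round(d["location"],3).tolist(),round(d["p"],2)) for d in spot_in(c,"ball0")])
cv2.imwrite("pics/k.png",np.hstack([cv2.resize(a[90:300,200:480],(400,300)),cv2.resize(b[90:240,160:360],(400,300))]))
E
```

```text
19.55 [ 0.5505 -0.0933  0.2259] [ 10.   50.3  95.5 -77.9  90.  -92.5] [ 0.   0.5 -1.8] 0.6666388747742338
side [([0.725, -0.143, 0.099], 0.59), ([0.361, 0.152, 0.022], 0.28)]
top [([0.569, -0.033, 0.115], 0.57), ([0.504, 0.157, 0.017], 0.37)]
```

View pics/k.png

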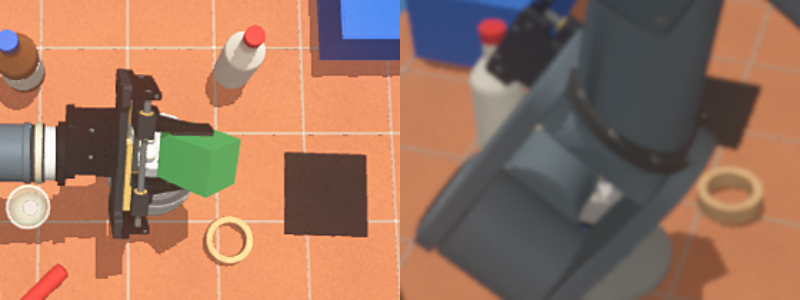

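{"fn": "send_rows", "kwargs": {"moves": [[[0.5,1,-5.2,0,0,0,-1],[0.4,1,-5.1,0,0,0,-1],[0.4,1.1,-5.1,0,0,0,-1],[0.2,1.2,-5.2,0,0,0,-1],[0,0,0,0,0,0,-1]]]}}

```text
time_s: 20.25
position: [0.5504, -0.0934, 0.2255]
tcp_rot: [[-0.181, -0.984, -0.002], [-0.038, 0.009, -0.999], [0.983, -0.18, -0.039]]
force: [0.4, -0.4, -2.1]
opening: 0.667
```

{"fn": "send_rows", "kwargs": {"moves": [[[0,0,0,0,0,0,-1],[0,0,0,0,0,0,-1],[0,0,0,0,0,0,-1],[0,0,0,0,0,0,-1],[0,0,0,0,0,0,-1]]]}}

```text
time_s: 20.75
position: [0.5504, -0.0933, 0.226]
tcp_rot: [[-0.18, -0.984, -0.002], [-0.038, 0.008, -0.999], [0.983, -0.18, -0.039]]
force: [0.6, -0.5, -1.3]
opening: 0.666
```

```bash
cat > place.py <<'E'
from pour import *
E
python3 - <<'E'
from pour import *
print(q0.round(1))
for az in(260,268,276,284):
  M=G(az,40);p=np.array([.5235,-.318,.052])+M[:,2]*.019
  for q in sols(p,M):print(az,q.round(1),fk(q,L,s,1)[2].round(3))
# unroll while rising: current roll ~ -170, phi ~0
g=P0-.019*M0[:,2];print("g",g.round(4))
rel=M0;
r_end=34/35*180
def un(az1,zup=.05,n=34):
  return [(g+np.array([-.0*k/n,-.05*k/n,zup*k/n]),270+(az1-270)*k/n,1+39*k/n,-(175*(1-k/n))) for k in range(1,n+1)]
for az1 in(270,276):
  P,q=track(un(az1),q0,5)
E
```

```text
[  10.2   52.7   95.1  -80.1   93.6 -111.3]
260 [-21.5  52.4  98.  -76.2  50.6  51.2] [ 0.562 -0.102  0.236]
276 [-23.8  51.2 106.9 260.2  42.4  61.4] [ 0.501 -0.1    0.236]
284 [-25.9  51.  111.1 245.4  40.3  68.5] [ 0.47  -0.105  0.236]
g [ 0.5504 -0.0744  0.2267]
0.3 tilt 137.0 lip [-33. -38.] 0.183 mouth [ -8. -16.] jarlow 0.183 bodylow_near 0.184 0.18 q [  10.   53.   95.  -80.   94. -112.] ok
4.5 tilt 122.0 lip [-12. -40.] 0.185 mouth [  1. -22.] jarlow 0.185 bodylow_near 0.157 0.16 q [  9.  49.  96. -78.  89. -89.] ok
4.4 tilt 102.0 lip [ 10. -43.] 0.198 mouth [  7. -30.] jarlow 0.198 bodylow_near 0.156 0.16 q [  8.  45.  96. -75.  84. -67.] ok
4.3 tilt 80.0 lip [ 28. -51.] 0.219 mouth [ 10. -40.] jarlow 0.206 bodylow_near 0.176 0.18 q [  6.  42.  97. -72.  80. -45.] ok
4.2 tilt 57.0 lip [ 20. -40.] 0.248 mouth [  9. -52.] jarlow 0.205 bodylow_near 0.187 0.19 q [  4.  38.  97. -69.  76. -24.] ok
4.0 tilt 34.0 lip [ 25. -55.] 0.272 mouth [  3. -65.] jarlow 0.21 bodylow_near 0.213 0.21 q [  2.  35.  96. -65.  72.  -3.] ok
3.9 tilt 13.0 lip [ 23. -73.] 0.294 mouth [ -5. -77.] jar
[... 272 characters left out ...]
 bodylow_near 0.165 0.16 q [  9.  49.  97. -79.  88. -88.] ok
4.4 tilt 102.0 lip [ 10. -43.] 0.198 mouth [  7. -29.] jarlow 0.198 bodylow_near 0.156 0.16 q [  8.  45.  98. -77.  83. -66.] ok
4.3 tilt 80.0 lip [ 27. -49.] 0.219 mouth [  9. -39.] jarlow 0.206 bodylow_near 0.176 0.18 q [  6.  41.  99. -75.  78. -44.] ok
4.1 tilt 57.0 lip [ 19. -38.] 0.248 mouth [  8. -50.] jarlow 0.205 bodylow_near 0.187 0.19 q [  5.  37.  99. -72.  73. -23.] ok
3.9 tilt 34.0 lip [ 24. -52.] 0.272 mouth [  3. -64.] jarlow 0.21 bodylow_near 0.213 0.21 q [  2.  34.  99. -68.  68.  -3.] ok
3.7 tilt 13.0 lip [ 22. -70.] 0.294 mouth [ -5. -77.] jarlow 0.22 bodylow_near 0.253 0.25 q [ -0.  31.  99. -63.  64.  16.] ok
```

```bash
python3 - <<'E'
from pour import *
g=P0-.019*M0[:,2];n=25
A=[(g+np.array([0,-.05*k/n,.05*k/n]),270-6*k/n,2+38*k/n,-170*(1-k/n)) for k in range(1,n+1)]
P,q=track(A,q0,6)
g1=g+np.array([0,-.05,.05]);g2=np.array([.5235,-.318,.12]);m=10
Bq=[(g1+(g2-g1)*ss(k/m),264-4*k/m,40,0) for k in range(1,m+1)]
P2,q=track(Bq,q,3)
C=[(g2+np.array([0,0,-.07*k/5]),260,40,0) for k in range(1,6)]
P3,q=track(C,q,2)
rows(P+P2,-1)
E
```

```text
5.7 tilt 134.0 lip [-28. -37.] 0.181 mouth [ -6. -16.] jarlow 0.181 bodylow_near 0.176 0.17 q [  10.   52.   95.  -80.   93. -106.] ok
5.8 tilt 105.0 lip [  7. -42.] 0.194 mouth [  7. -28.] jarlow 0.194 bodylow_near 0.154 0.15 q [  8.  46.  95. -75.  86. -70.] ok
5.6 tilt 70.0 lip [ 33. -57.] 0.23 mouth [ 11. -45.] jarlow 0.204 bodylow_near 0.179 0.18 q [  5.  41.  95. -69.  80. -36.] ok
5.5 tilt 34.0 lip [ 26. -58.] 0.272 mouth [  4. -66.] jarlow 0.21 bodylow_near 0.213 0.21 q [  2.  36.  94. -62.  76.  -3.] ok
5.4 tilt 0.0 lip [-11. -84.] 0.305 mouth [-11. -84.] jarlow 0.231 bodylow_near 0.281 0.28 q [ -2.  32.  92. -54.  72.  30.] ok
0.6 tilt 0.0 lip [-12. -89.] 0.301 mouth [-12. -89.] jarlow 0.227 bodylow_near 0.276 0.28 q [ -2.  32.  92. -54.  71.  30.] ok
3.1 tilt 0.0 lip [ -21. -152.] 0.25 mouth [ -21. -152.] jarlow 0.176 bodylow_near 0.258 0.23 q [ -9.  36.  96. -58.  64.  34.] ok
2.8 tilt 0.0 lip [ -32. -236.] 0.182 mouth [ -32. -236.] jarlow 0.108 bodylow_near - 0.16 q [-17.  42.  98. -67.  55.  40.] ok
0.5 tilt 0.0 lip [ -38. -278.] 0.148 mouth [ -38. -278.] jarlow 0.074 b
[... 1071 characters left out ...]
2, 0.1, -1], [-1, 1.1, 6.9, -0.1, -0.2, 0.1, -1], [-0.9, 1.3, 6.9, -0.2, -0.1, 0.1, -1], [-0.8, 1.3, 6.9, -0.1, -0.2, 0.1, -1]]]
[[[-0.6, 1.4, 7, -0.2, -0.1, 0, -1], [-0.4, 1.5, 6.9, -0.2, -0.1, 0.1, -1], [-0.3, 1.5, 6.9, -0.2, 0, 0, -1], [-0.1, 1.5, 7, -0.3, -0.1, 0.1, -1], [0.1, 1.5, 6.9, -0.2, 0, 0, -1]]]
[[[0.3, 0, 0.3, 0, 0, 0.7, -1], [0.4, 0, 0.2, -0.1, -0.1, 1.9, -1], [0.3, 0, 0.3, 0, 0, 2.8, -1], [0.3, 0, 0.3, -0.1, -0.1, 3.4, -1], [0.3, 0, 0.2, -0.1, 0, 3.7, -1]]]
[[[0.3, 0, 0.3, -0.1, 0, 3.7, -1], [0.3, 0, 0.2, 0, 0, 3.4, -1], [0.3, 0, 0.3, -0.1, 0, 2.8, -1], [0.3, 0, 0.2, 0, 0.1, 1.9, -1], [0.3, 0, 0.3, 0, 0, 0.7, -1]]]
35 rows; max turn 7.2 shift 3.7 end [ 0.5213 -0.3319  0.1076]
```

{"fn": "send_rows", "kwargs": {"moves": [[[-0.5,-1.2,6.4,0.2,0,0.2,-1],[-0.7,-1.4,6.9,0.1,-0.1,0.2,-1],[-0.9,-1.2,6.8,0.2,0,0.2,-1],[-1.1,-1.2,6.8,0.1,-0.1,0.1,-1],[-1.1,-1,6.8,0.2,-0.1,0.2,-1]]]}}

```text
time_s: 21.25
position: [0.5498, -0.1031, 0.2336]
tcp_rot: [[-0.7, -0.714, -0.02], [-0.106, 0.132, -0.986], [0.706, -0.688, -0.168]]
force: [0.8, -0.4, -1.8]
opening: 0.663
```

{"fn": "send_rows", "kwargs": {"moves": [[[-1.3,-0.8,6.9,0.1,-0.1,0.2,-1],[-1.4,-0.7,6.8,0.1,-0.2,0.1,-1],[-1.4,-0.5,6.9,0.1,-0.1,0.2,-1],[-1.5,-0.4,6.9,0.1,-0.2,0.1,-1],[-1.5,-0.2,6.8,0.1,-0.2,0.2,-1]]]}}

```text
time_s: 21.75
position: [0.5492, -0.113, 0.2411]
tcp_rot: [[-0.981, -0.192, -0.04], [-0.019, 0.298, -0.954], [0.195, -0.935, -0.296]]
force: [0.1, 0.1, -1.3]
opening: 0.671
```

{"fn": "send_rows", "kwargs": {"moves": [[[-1.6,0,6.9,0,-0.2,0.1,-1],[-1.5,0.2,6.9,0,-0.2,0.1,-1],[-1.5,0.3,6.9,0,-0.2,0.1,-1],[-1.4,0.6,6.9,0,-0.2,0.1,-1],[-1.4,0.7,6.8,-0.1,-0.2,0.1,-1]]]}}

```text
time_s: 22.25
position: [0.5492, -0.1212, 0.2488]
tcp_rot: [[-0.914, 0.401, -0.058], [0.218, 0.364, -0.906], [-0.342, -0.84, -0.42]]
force: [0.9, 0.4, -0.7]
opening: 0.67
```

{"fn": "send_rows", "kwargs": {"moves": [[[-1.3,0.8,6.9,-0.1,-0.2,0.1,-1],[-1.2,1,7,-0.1,-0.2,0.1,-1],[-1,1.1,6.9,-0.1,-0.2,0.1,-1],[-0.9,1.3,6.9,-0.2,-0.1,0.1,-1],[-0.8,1.3,6.9,-0.1,-0.2,0.1,-1]]]}}

```text
time_s: 22.75
position: [0.5483, -0.1307, 0.2561]
tcp_rot: [[-0.516, 0.853, -0.071], [0.491, 0.227, -0.841], [-0.701, -0.469, -0.537]]
force: [0.5, 0.1, -2.0]
opening: 0.662
```

{"fn": "send_rows", "kwargs": {"moves": [[[-0.6,1.4,7,-0.2,-0.1,0,-1],[-0.4,1.5,6.9,-0.2,-0.1,0.1,-1],[-0.3,1.5,6.9,-0.2,0,0,-1],[-0.1,1.5,7,-0.3,-0.1,0.1,-1],[0.1,1.5,6.9,-0.2,0,0,-1]]]}}

```text
time_s: 23.25
position: [0.5481, -0.1391, 0.2643]
tcp_rot: [[0.071, 0.994, -0.081], [0.639, -0.108, -0.762], [-0.766, 0.002, -0.643]]
force: [0.4, 0.1, -0.6]
opening: 0.667
```

```bash
python3 - <<'E'
from h import *
s=readout.read_state();print(s["time_s"],np.round(s["position"],4),np.round(s["joint_positions"],1),np.round(s["force"],1),s["opening"])
a=capture("top");b=capture("side")
cv2.imwrite("pics/l.png",np.hstack([cv2.resize(a[120:270,240:440],(400,300)),cv2.resize(b[90:240,160:360],(400,300))]))
E
```

```text
23.25 [ 0.5481 -0.1391  0.2643] [ -1.7  31.7  92.3 -53.5  71.8  29.8] [ 0.4  0.1 -0.6] 0.6667516315592313
```

View pics/l.png

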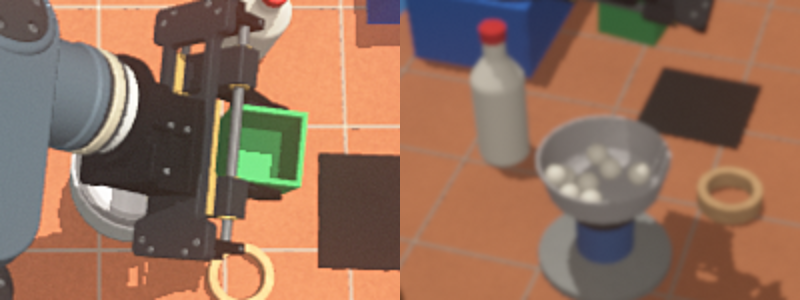

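The jar is empty and the balls are in the bowl. Now I carry the jar to the mat.

{"fn": "send_rows", "kwargs": {"moves": [[[0.3,0,0.3,0,0,0.7,-1],[0.4,0,0.2,-0.1,-0.1,1.9,-1],[0.3,0,0.3,0,0,2.8,-1],[0.3,0,0.3,-0.1,-0.1,3.4,-1],[0.3,0,0.2,-0.1,0,3.7,-1]]]}}

```text
time_s: 23.85
position: [0.5341, -0.2368, 0.1844]
tcp_rot: [[0.086, 0.99, -0.108], [0.636, -0.138, -0.759], [-0.766, -0.004, -0.642]]
force: [0.4, 0.7, -1.2]
opening: 0.667
```

{"fn": "send_rows", "kwargs": {"moves": [[[0.3,0,0.3,-0.1,0,3.7,-1],[0.3,0,0.2,0,0,3.4,-1],[0.3,0,0.3,-0.1,0,2.8,-1],[0.3,0,0.2,0,0.1,1.9,-1],[0.3,0,0.3,0,0,0.7,-1]]]}}

```text
time_s: 24.35
position: [0.5196, -0.3333, 0.1052]
tcp_rot: [[0.11, 0.984, -0.137], [0.633, -0.176, -0.754], [-0.766, -0.004, -0.643]]
force: [0.8, 1.5, -0.8]
opening: 0.665
```

{"fn": "send_rows", "kwargs": {"moves": [[[0,0,0,0,0,0,-1],[0,0,0,0,0,0,-1],[0,0,0,0,0,0,-1],[0,0,0,0,0,0,-1],[0,0,0,0,0,0,-1]]]}}

```text
time_s: 24.85
position: [0.5218, -0.3313, 0.1082]
tcp_rot: [[0.111, 0.985, -0.132], [0.632, -0.172, -0.755], [-0.767, 0.001, -0.642]]
force: [-0.6, 0.5, -1.1]
opening: 0.668
```

```bash
python3 - <<'E'
from pour import *
print(q0.round(1),P0.round(4),M0.round(3).tolist())
g2=np.array([.5235,-.316,0]);g=P0-.019*M0[:,2]
print("jar base z",jarpts(P0,M0,base)[:,2].round(4))
T=[(np.array([*(g[:2]+(g2[:2]-g[:2])*k/5),g[2]+(.051-g[2])*k/10]),260,40,0) for k in range(1,11)]
T=[(np.array([*(g2[:2] if k>5 else t[0][:2]),t[0][2]]),260,40,0) for k,t in enumerate(T)]
P,q=track(T,q0,4);rows(P,-1)
E
```

```text
[-21.3  45.4  98.1 -70.9  52.7  42.9] [ 0.5218 -0.3313  0.1082] [[0.111, 0.985, -0.132], [0.632, -0.172, -0.755], [-0.767, 0.001, -0.642]]
jar base z [0.0749 0.0748 0.0749 0.0749]
0.7 tilt 0.0 lip [ -37. -276.] 0.142 mouth [ -37. -276.] jarlow 0.068 bodylow_near - 0.12 q [-21.  46.  98. -71.  52.  44.] ok
0.9 tilt 0.0 lip [ -38. -276.] 0.114 mouth [ -38. -276.] jarlow 0.04 bodylow_near - 0.09 q [-21.  49.  98. -73.  52.  47.] ok
0.8 tilt 0.0 lip [ -38. -276.] 0.086 mouth [ -38. -276.] jarlow 0.012 bodylow_near - 0.06 q [-21.  52.  98. -76.  51.  51.] ok
[[[0.1, 0.1, 0, 0.5, 0, 0.4, -1], [0, 0, 0, 0.6, 0, 0.5, -1], [0, 0, 0, 0.5, -0.1, 0.4, -1], [0, 0, 0, 0.6, 0, 0.4, -1], [0, 0, 0, 0.5, 0, 0.5, -1]]]
[[[0, 0, 0, 0.6, 0, 0.4, -1], [0, 0, 0, 0.5, 0, 0.5, -1], [0, 0, 0, 0.5, 0, 0.4, -1], [0, 0, 0, 0.5, 0, 0.5, -1], [0, 0, 0, 0.6, 0, 0.4, -1]]]
10 rows; max turn 0.1 shift 0.8 end [ 0.521  -0.3301  0.0386]
```

{"fn": "send_rows", "kwargs": {"moves": [[[0.1,0.1,0,0.5,0,0.4,-1],[0,0,0,0.6,0,0.5,-1],[0,0,0,0.5,-0.1,0.4,-1],[0,0,0,0.6,0,0.4,-1],[0,0,0,0.5,0,0.5,-1]]]}}

```text
time_s: 25.35
position: [0.5201, -0.331, 0.0716]
tcp_rot: [[0.111, 0.985, -0.135], [0.634, -0.175, -0.753], [-0.765, -0.003, -0.644]]
force: [-0.8, -0.9, -1.5]
opening: 0.671
```

{"fn": "send_rows", "kwargs": {"moves": [[[0,0,0,0.6,0,0.4,-1],[0,0,0,0.5,0,0.5,-1],[0,0,0,0.5,0,0.4,-1],[0,0,0,0.5,0,0.5,-1],[0,0,0,0.4,0,0.3,-1]]]}}

```text
time_s: 25.85
position: [0.5201, -0.3312, 0.0393]
tcp_rot: [[0.111, 0.985, -0.135], [0.634, -0.175, -0.753], [-0.766, -0.002, -0.643]]
force: [-0.0, 0.1, -0.9]
opening: 0.664
```

{"fn": "send_rows", "kwargs": {"moves": [[[0,0,0,0,0,0,-1],[0,0,0,0,0,0,-1],[0,0,0,0,0,0,-1],[0,0,0,0.1,0,0.1,-1],[0,0,0,0,0,0,-1]]]}}

```text
time_s: 26.35
position: [0.5203, -0.3313, 0.0388]
tcp_rot: [[0.112, 0.985, -0.135], [0.634, -0.175, -0.754], [-0.766, -0.001, -0.643]]
force: [0.0, -0.2, -1.1]
opening: 0.665
```

{"fn": "send_rows", "kwargs": {"moves": [[[0,0,0,0.1,0,0.1,-1],[0,0,0,0,0,0,-1],[0,0,0,0,0,0,-1],[0,0,0,0,0,0,-1],[0,0,0,0,0,0,-1]]]}}

```text
time_s: 26.85
position: [0.5203, -0.3315, 0.0374]
tcp_rot: [[0.111, 0.985, -0.135], [0.633, -0.175, -0.754], [-0.766, -0.001, -0.643]]
force: [0.7, 0.9, -0.1]
opening: 0.668
```

{"fn": "send_rows", "kwargs": {"moves": [[[0,0,0,0,0,0,0.5],[0,0,0,0,0,0,1],[0,0,0,0,0,0,1],[0,0,0,0,0,0,1],[0,0,0,0,0,0,1]]]}}

```text
time_s: 27.35
position: [0.5202, -0.3314, 0.0372]
tcp_rot: [[0.111, 0.985, -0.135], [0.634, -0.175, -0.754], [-0.766, -0.002, -0.643]]
force: [-0.3, -0.7, -0.9]
opening: 0.971
```

{"fn": "send_rows", "kwargs": {"moves": [[[0,0,0,0,0,0,1],[0,0,0,0,0,0,1],[0,0,0,0,0,0,1],[0,0,0,0,0,0,1],[0,0,0,0,0,0,1]]]}}

```text
time_s: 27.85
position: [0.5202, -0.3314, 0.0372]
tcp_rot: [[0.111, 0.985, -0.135], [0.634, -0.175, -0.754], [-0.766, -0.002, -0.643]]
force: [-0.1, -0.4, -0.7]
opening: 0.995
```

{"fn": "send_rows", "kwargs": {"moves": [[[0,0,0,0,0,-1,1],[0,0,0,0,0,-2,1],[0,0,0,0,0,-2,1],[0,0,0,0,0,-2,1],[0,0,0,0,0,-2,1]]]}}

```text
time_s: 28.35
position: [0.5325, -0.2624, 0.096]
tcp_rot: [[0.111, 0.985, -0.135], [0.634, -0.175, -0.754], [-0.765, -0.002, -0.644]]
force: [-0.3, 0.4, -0.1]
opening: 0.999
```

{"fn": "send_rows", "kwargs": {"moves": [[[0,0,0,-1,0,-2,1],[0,0,0,-2,0,-2,1],[0,0,0,-3,0,-2,1],[0,0,0,-3,0,-2,1],[0,0,0,-3,0,-2,1]]]}}

```text
time_s: 28.85
position: [0.5322, -0.2635, 0.253]
tcp_rot: [[0.11, 0.985, -0.135], [0.634, -0.174, -0.753], [-0.765, -0.002, -0.644]]
force: [-0.1, -0.0, -0.4]
opening: 0.999
```

```bash
python3 - <<'E'
from h import *
s=readout.read_state();print(s["time_s"],np.round(s["position"],4),np.round(s["joint_positions"],1),np.round(s["force"],1),s["opening"])
a=capture("top");b=capture("side")
cv2.imwrite("pics/m.png",np.hstack([cv2.resize(a,(400,300)),cv2.resize(b[80:290,150:430],(400,300))]))
for c in("side","top"):
  for n in("jar","bowl_floor","wash_bottle","amber_bottle","tape_roll","glass_dish","mat"):print(c,n,[(np.round(d["location"],3).tolist(),round(d["p"],2)) for d in spot_in(c,n)[:1]])
E
```

```text
28.85 [ 0.5322 -0.2635  0.253 ] [-14.5  32.2  93.7 -57.4  64.9  26.7] [-0.1 -0.  -0.4] 0.9990042186982981
side jar [([0.527, -0.295, 0.051], 0.95)]
side bowl_floor [([0.362, 0.155, 0.024], 0.68)]
side wash_bottle [([0.715, -0.143, 0.086], 0.9)]
side amber_bottle [([0.709, 0.183, 0.096], 0.8)]
side tape_roll [([0.449, -0.143, 0.02], 0.83)]
side glass_dish [([0.503, 0.143, 0.017], 0.91)]
side mat [([0.507, -0.283, 0.005], 0.86)]
top jar [([0.535, -0.346, 0.054], 0.68)]
top bowl_floor [([0.492, -0.363, 0.003], 0.66)]
top wash_bottle [([0.718, -0.175, 0.165], 0.71)]
top amber_bottle [([0.707, 0.152, 0.109], 0.69)]
top tape_roll [([0.436, -0.177, 0.025], 0.54)]
top glass_dish [([0.506, 0.16, 0.014], 0.72)]
top mat [([0.493, -0.362, 0.002], 0.83)]
```

View pics/m.png

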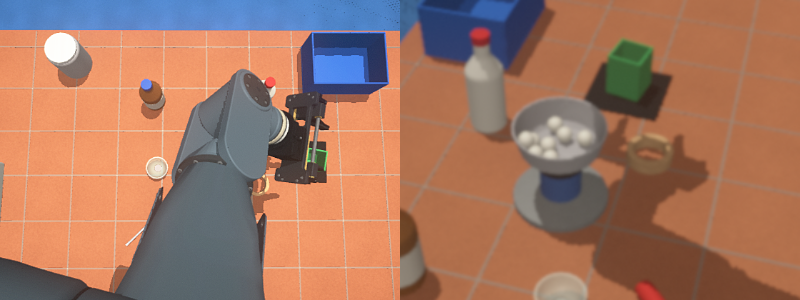

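```bash
python3 - <<'E'
from h import *
b=capture("side")
h=cv2.inRange(cv2.cvtColor(b,cv2.COLOR_BGR2HSV),(40,70,20),(85,255,255))
print(fit({"side":hullof(h>0)},lambda x:box(x[0],x[1],x[2],.004,.078,.058),[.523,-.316,-.17],[.008,.008,.15]))
cv2.imwrite("pics/n.png",cv2.resize(b[140:225,215:310],None,fx=6,fy=6,interpolation=cv2.INTER_CUBIC))
E
```

```text
(array([ 0.52311034, -0.31261864, -0.15102743]), np.float64(0.02777777777777779))
```

View pics/n.png

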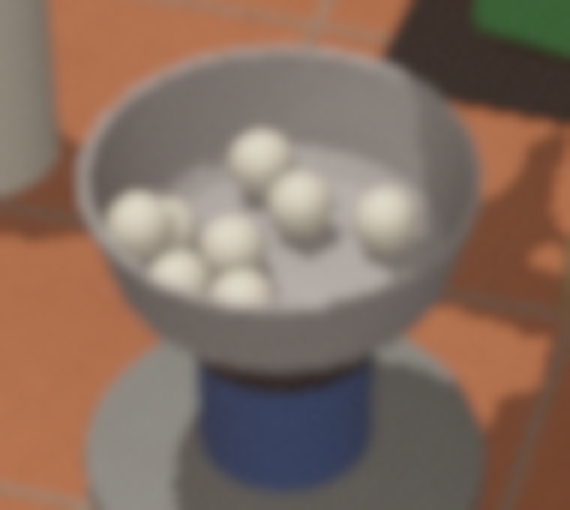

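All eight balls are visible in the bowl, and the jar is on the mat about 1 mm from its centre. Handing in.

```bash
python3 -c "
from rig import bot,readout
print(bot.hand_in(),readout.read_state()['time_s'])"
```

```text
the job is handed in; nothing more can be done
the job is handed in; nothing more can be done
```

The bowl stand is ready and the job is handed in after about 30 s of the 72 s allowed. The hand-in gave no verdict, so the results below are my own checks.

- **Tubes:** I pressed straight down inside the bowl. The force was about 5 N while the inner tube sank, then about 8–11 N for the middle tube. At z = 0.096 m it came to a hard stop, which is where the bowl floor should be with both tubes home. I did not measure the two joints separately; the order comes from that force pattern, and in the last pictures the bowl hides the orange collar.
- **Pour:** I gripped the jar from the side, tilted about 40°, and poured by rolling the wrist over the bowl. The last side picture shows all eight balls in the bowl, and the top picture showed the jar empty.
- **Jar:** it stands upright on the mat. A fit to the side picture puts it about 1 mm from the mat's centre.
- **Bystanders:** the side camera placed the two bottles, tape roll and glass dish within about 5 mm of where they started. I checked the screwdriver only by eye. Some top-view detections at the end were off (tape roll and mat by about 2–6 cm) because the arm covered them, so I relied on the side view there.

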